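# Locate the sample plate on the deck and load the test balls

### The arm

A 6-joint arm with a two-finger parallel gripper is mounted at the origin on the work surface. World frame = base frame: x ahead of the robot, y to its left, z up, the work surface at z = 0. Lengths are in m, angles in degrees, forces in N, time in s.
With the tool pointing down it reaches from about 0.275 to 0.725 m from the base axis. Payload 15.9 kg.
Tool frame: the origin (TCP) lies at the very end of the fingers, on their centre line; the grasp point (between the pads) lies 19 mm behind it; x points along the fingers, y is the direction in which the jaws open and shut, and the axes are right-handed (so a half turn about x gives the same grasp; the last joint's range is limited). The gripper opens to 85 mm and grips with 20 to 120 N. Pads are 22 mm wide; open, the fingers measure 114 mm over their backs; the gripper's body (76 mm by 85 mm) begins 54 mm behind the grasp point. The pads swing forward as they close: fully open they stand 13 mm farther back than shut.
Start: joints at [-70.302, 12.198, -1.971, 75.831, 0, 90], TCP at [0.169, -0.471, 0.231] pointing down, gripper open.
Joint ranges: [-170.91, 170.91], [-42.67, 98.43], [-65.05, 77.54], [-120.47, 116.71], [-90, 82.35], [-180, 180]. Speed limits (degrees/s): [108.29, 108.29, 136.94, 147.25, 180, 180].

### API

Orientations are given as [roll, pitch, yaw] about the fixed x, y, z axes, in that order (R = Rz(yaw) Ry(pitch) Rx(roll)).
In Python, from cell import state, eyes, arm gives the robot as it stands.
- The arm moves only by the tool carry_out, never from a script. Its argument "commands" is one flat list of numbers, 5 for each row, row after row: the shift along the tool's x, y, z in m, then the turn about the tool's x in degrees, then the gripper command: -1 is fully open, 1 is shut, values between are in proportion. In form: [x, y, z, spin, hand, x, y, z, spin, hand, ...]. A call has exactly 8 rows; each row shifts and turns the pose as measured when the row begins, along the tool's axes as they then stand; what a row does not reach is not made up. A row lasts 1/12 s, in which the tool goes at most 41.7 mm and 7.16 degrees, less where a joint would pass 70% of its speed; a pose out of reach is approached as far as the arm can. A call is refused whole if a number of a shift passes 0.0417 or a number of a turn 7.16, either way. A call with a gripper value outside its range is refused whole. The fingers move at their own pace and stop on an object; the grip force is fixed at half the most. Time passes only in rows, so rows that do not move let the fingers close, or fill a call up. It gives the time, the measured TCP pose, the force and the opening at its end, in the units of the state.
- state(): the state, without advancing time (a new reading comes with each control period).
- eyes.get_image(name): name is "scene" or "top"; returns a dict with "frame" (480x640x3 uint8, red, green, blue), "mtx" (3x3 intrinsics, pixels), "k1" (the pictures are not rectified: a ray, as slopes to the right and down, at radius r is drawn at 1 + k1 r^2 times it, then the intrinsics apply), "T" (4x4, takes a point from camera to world coordinates). Camera axes: x right, y up, looking along -z (the intrinsics and any distortion apply to the point x, -y, -z); pixel columns grow to the right and rows downward; lengths in m; the calibration is good to about 2 mm. A picture is of the moment at which its call begins. There is no depth.
- arm.finish_job(): hands the job in, once; it reports no verdict.
Trained networks look in a picture, given as the dict that the camera call returned (one of the last four; its "shot" number tells which), for a name from the list of things; names that differ only in an ending like _2 or _b are one class to them, and where a whole thing is asked for, a point or a joint stands for the part that bears it (a point fixed in the world has none). Each returns a list of dicts, best first, with "p" (0 to 1); they miss things now and then, are a little off and sometimes report something else, mostly with a low value. They report only what shows in the picture. A call takes as long as a camera call. They do not tell look-alikes from the thing itself.
- eyes.boxes_of(label, picture): "point" ([x, y, z] in m, in the coordinates of the camera as it stood for that picture, good to about 4 mm: the middle of the surface that is visible of it).
- eyes.mark_of(label, picture): "point" ([x, y, z] in m, in the coordinates of the camera as it stood for that picture, good to about 4 mm: a listed point, or the origin of a listed thing).
The state is a dict: "time_s": time; "joint_pos": joint angles; "qvel": joint speeds; "joint_torque": joint torques, N m; "ee_pos": TCP position; "ee_rot": TCP orientation; "force": force on the tool from outside, world axes, zero at the start; "moment": the same for the moment, N m; "width": finger opening in m.
Only numpy, scipy, OpenCV 4.12 (cv2) and the standard library are available. Lean on these libraries where they do the work, as an engineer would, in place of code of your own. Each camera call takes 0.05 s, during which the arm holds its last target.

### The job

On the metal deck, slide the grey sample plate, without lifting it, until it is fully home: its far long edge touching both dowel pins and its end touching the thicker end stop. Then pour all six steel test balls from the steel cup into the dish on the plate, leave the plate fully home, and set the empty cup back upright on the bench. Leave the bottles, jars and other things where they stand.

Things in the scene. Friction and masses are not known exactly. Their poses are not given: they have to be found in the camera images.
- deck: Fixed flat aluminium slab on the bench, 240 (its x) x 300 (its y) x 10 mm thick. Origin: centre of its underside, z up. Two steel dowel pins stand on its far (+x) side, and one end stop at its left (+y) or right (-y) end.
- dowel_left (a point): Centre of the top of the left dowel: a fixed upright steel pin 12 mm in diameter, standing 35 mm above the deck; at deck x = 95, y = +45 mm, 45 mm above the bench.
- dowel_right (a point): The same for the right dowel, at deck x = 95, y = -45 mm.
- stop: End stop: a fixed upright steel button 20 mm in diameter, 28 mm high, standing on the deck at about deck x = 20 mm and either y = +130 or -130 mm (it differs from start to start; the other place has only a dark flush plug). Origin: centre of its underside, on the deck's top.
- plate: Grey plastic sample plate lying loose on the deck, 110 (its x) x 180 (its y) x 16 mm thick, about 0.45 kg; it slides when pushed at its edges. A round steel dish is fixed at its centre. Origin: centre of its underside, z up. Home: its +x long edge touches both dowels and its short end (y = +90 or -90 mm) touches the stop; then its yaw is the deck's.
- dish_floor (a point): Centre of the dish's inner floor, 19 mm above the plate's underside. The dish is open on top, its mouth 88 mm wide inside, about 33 mm deep, 3 mm walls, outside 84 mm across at the foot and 94 mm at the rim.
- dish_rim (a point): Centre of the dish's mouth, at the rim's height, 52 mm above the plate's underside.
- cup: Open steel cup, loose, upright, 70 mm high, outside 56 mm across at the foot and 64 mm at the rim, 3 mm wall, 4 mm floor, about 0.15 kg. It holds six balls; they all roll out once its axis is tipped well past level (100 to 110 degrees from upright); grasping it with the gripper leaning the other way helps. Origin: centre of its underside, z up its axis.
- amber: Bystander: closed amber bottle, 56 mm across, 125 mm high; origin at the centre of its underside.
- jar: Bystander: closed squat glass jar with white cap, 60 mm across, 70 mm high; origin at the centre of its underside.
- vial: Bystander: small amber bottle with white cap, 30 mm across, 60 mm high, standing on the bench on the robot's side of the deck; origin at the centre of its underside.
- probe: Fixed obstacle: slim steel post 190 mm high, 14 mm in diameter with a 24 mm black collar near the top and a round foot 56 mm across, on the bench just beyond the deck's dowel side; origin at the centre of its underside.
- jug: Bystander: upright grey jug with black cap, 55 x 100 mm (its x, y), 200 mm high, left of the deck; origin at the centre of its underside.
- beaker: Bystander: empty glass beaker, 64 mm across, 75 mm high, at the far right; origin at the centre of its underside.
- spatula: Bystander: flat spatula about 170 mm long lying on the bench to the left, along its x; origin under its middle.
- ball1_center (a point): Centre of one of the six steel balls, 16 mm in diameter, 16 g; they start in the cup.
- ball2_center (a point): Centre of one of the six steel balls, 16 mm in diameter, 16 g; they start in the cup.
- ball3_center (a point): Centre of one of the six steel balls, 16 mm in diameter, 16 g; they start in the cup.
- ball4_center (a point): Centre of one of the six steel balls, 16 mm in diameter, 16 g; they start in the cup.
- ball5_center (a point): Centre of one of the six steel balls, 16 mm in diameter, 16 g; they start in the cup.
- ball6_center (a point): Centre of one of the six steel balls, 16 mm in diameter, 16 g; they start in the cup.
Mind the look-alikes: they are no part of the job. Leave any pink look-alike of the plate alone.

How it is judged:
By the outcome, as a careful person would: the job done as asked, in the order asked, and still so for the second after the job is handed in, with the robot touching nothing.
It also fails if it takes over 72 s, if anything falls off the work surface, if the arm or the gripper's body presses on something with over 40 N, if the wrist force passes 120 N, or if a joint passes its speed limit or range.

## Working session

There is one attempt and no reset: what is moved stays moved. The work goes in short steps, Python scripts to look and compute and a tool call to move; the robot and the scene stay as the last step left them, time stands still between calls to the robot, and variables do not carry over. Pictures are saved under pics/ and viewed, and the job is handed in when it is done.

Besides the shell and the picture viewer there is one more tool, called after "Request:" as name(argument=value, ...), one argument or row to a line, values as JSON. carry_out: Moves the arm, as the interface text tells. Its arguments: {"type":"object","properties":{"commands":{"type":"array","items":{"type":"number"}}},"required":["commands"]}

```bash
ls; mkdir -p pics; cat > h.py <<'E'
import numpy as np, cv2
from cell import state, eyes, arm
def snap(n,f):
    p=eyes.get_image(n); cv2.imwrite('pics/'+f,p['frame'][:,:,::-1]); return p
def w(p,pt): return (p['T']@np.r_[pt,1])[:3]
def px(p,X):
    c=np.linalg.inv(p['T'])@np.r_[X,1]; s=np.array([c[0]/-c[2],-c[1]/-c[2]]); s=s*(1+p['k1']*(s@s))
    return (p['mtx']@np.r_[s,1])[:2]
def ray(p,u,v):
    d=np.linalg.inv(p['mtx'])@[u,v,1]; s=d[:2].copy(); 
    for _ in range(20): s=d[:2]/(1+p['k1']*(s@s))
    return p['T'][:3,3], p['T'][:3,:3]@np.array([s[0],-s[1],-1])
def onz(p,u,v,z):
    o,d=ray(p,u,v); return o+d*(z-o[2])/d[2]
E
python3 - <<'E'
from h import *
np.set_printoptions(precision=4,suppress=True)
print(state())
P={n:snap(n,n+'1.png') for n in('scene','top')}
for n in P: print(n,P[n]['mtx'].tolist(),P[n]['k1'],P[n]['T'])
for l in "deck dowel_left dowel_right stop plate dish_floor dish_rim cup amber jar vial probe jug beaker spatula ball1_center".split():
  for n in P:
    for r in eyes.mark_of(l,P[n])[:4]:
      X=w(P[n],r['point']); print(l,n,round(r['p'],2),X,px(P[n],X).round(0))
print(state()['time_s'])
E
```

```text
pics
{'time_s': 0.0, 'joint_pos': array([-70.3027,  12.2246,  -2.0075,  75.8315,  -0.0018,  89.9999]), 'qvel': array([ 0.01  , -0.0052,  0.0005, -0.0553,  0.0756,  0.0531]), 'joint_torque': array([  0.0005, -68.6156,  48.7123,   0.0173,   0.0001,   0.    ]), 'ee_pos': array([ 0.1684, -0.4704,  0.2308]), 'ee_rot': array([-88.3703,  89.9364, 111.3272]), 'force': array([-0.4068, -0.3778, -0.5263]), 'moment': array([-0.0104,  0.0465, -0.0276]), 'width': 0.08510028516039221}
scene [[589.1783197027079, 0.0, 319.6350910199048], [0.0, 589.1783197027079, 238.75839099869427], [0.0, 0.0, 1.0]] -0.10803674081873994 [[ 0.8308 -0.4759  0.2887  0.8065]
 [ 0.5566  0.7189 -0.4165 -0.4542]
 [-0.0093  0.5067  0.8621  1.1347]
 [ 0.      0.      0.      1.    ]]
top [[479.373195518752, 0.0, 313.3851069437483], [0.0, 479.373195518752, 234.09880337193755], [0.0, 0.0, 1.0]] -0.06395045385579366 [[-0.0134  0.9986 -0.0508  0.3894]
 [-0.9999 -0.014  -0.0098  0.0408]
 [-0.0105  0.0506  0.9987  1.2982]
 [ 0.      0.      0.      1.    ]]
deck scene 0.63 [ 0.7402 -0.273   0.0037] [350. 462.]
deck scene 0.59 [0.57
[... 1945 characters left out ...]
08. 256.]
vial top 0.28 [ 0.5425 -0.2475  0.0135] [425. 200.]
vial top 0.2 [ 0.7309  0.0934 -0.0005] [298. 134.]
probe scene 0.62 [0.7373 0.094  0.0058] [443. 308.]
probe top 0.83 [0.7302 0.0895 0.0001] [299. 134.]
jug scene 0.9 [ 0.5641  0.4845 -0.0018] [454. 152.]
jug top 0.96 [ 0.5631  0.4802 -0.0002] [158. 197.]
jug top 0.45 [ 0.5034 -0.3909 -0.0033] [476. 214.]
beaker scene 0.92 [ 0.7427 -0.2726  0.002 ] [351. 462.]
beaker scene 0.43 [0.5371 0.0609 0.0634] [355. 260.]
beaker top 0.8 [ 0.7424 -0.2745 -0.0005] [431. 128.]
spatula scene 0.63 [0.3869 0.4343 0.0017] [382. 133.]
spatula top 0.85 [0.3866 0.4355 0.0061] [173. 261.]
ball1_center top 0.56 [ 0.5665 -0.2585  0.0139] [428. 191.]
1.7
```

View pics/scene1.png

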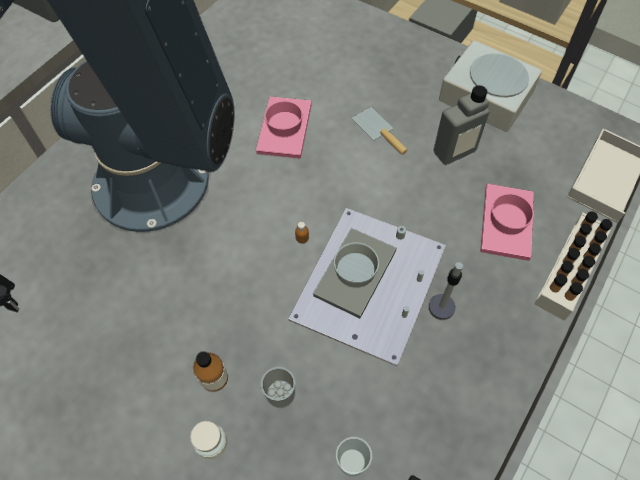

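View pics/top1.png

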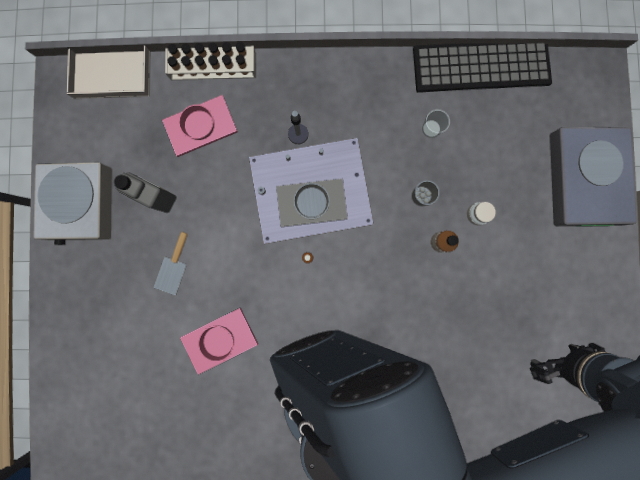

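```bash
python3 - <<'E'
import cv2
a=cv2.imread('pics/scene1.png')[190:350,270:490];cv2.imwrite('pics/c1.png',cv2.resize(a,None,fx=3.6,fy=3.6,interpolation=2)[:600])
a=cv2.imread('pics/top1.png')[130:260,240:400];cv2.imwrite('pics/c2.png',cv2.resize(a,None,fx=4.5,fy=4.5,interpolation=2)[:600])
E
```

```text
(no output)
```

View pics/c1.png

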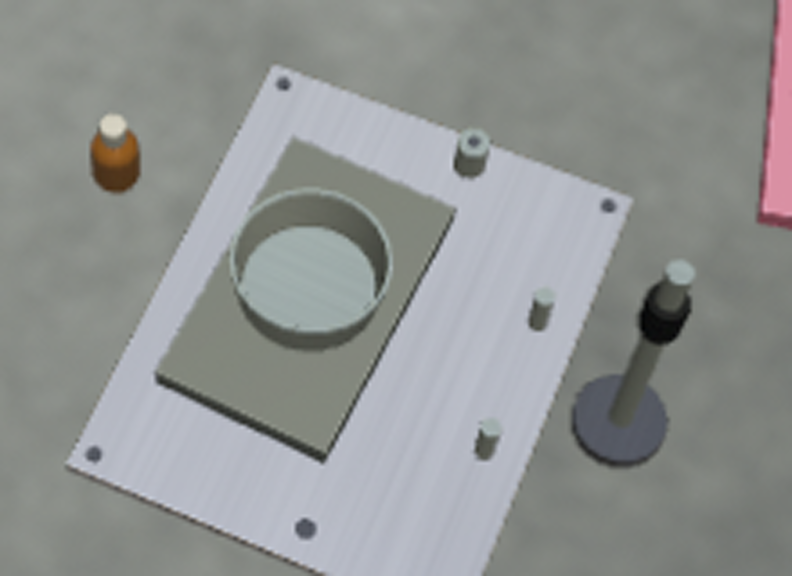

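View pics/c2.png

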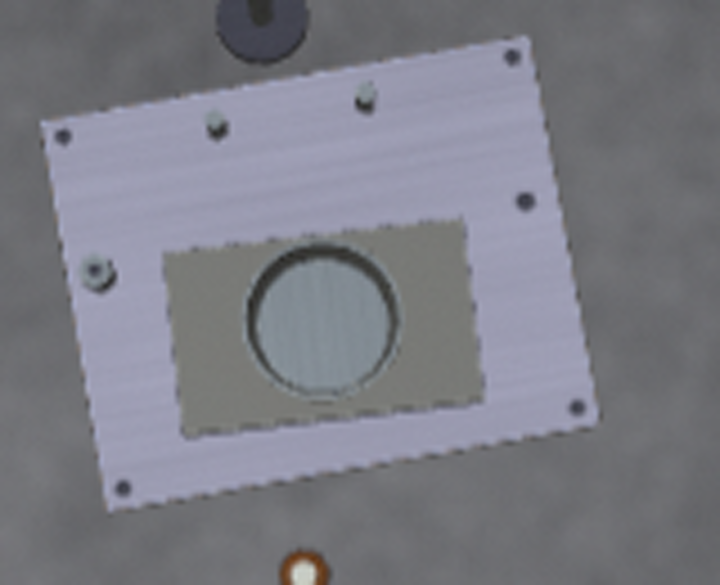

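The scene picture shows the grey plate at (355,270) on the lavender deck, with the stop at its left end (400,232), the dowels at (421,275) and (406,312), and the dark flush plug at (354,337). The pink plates at (285,125) and (508,220) in the scene picture are look-alikes, so I leave them alone. Of the small containers, the steel cup with balls is at (278,385) and the glass beaker at (353,455); the cup is the one that holds balls. I'll measure next.

```bash
python3 - <<'E'
from h import *
np.set_printoptions(precision=4,suppress=True)
import pickle
P={n:eyes.get_image(n) for n in('scene','top')}
pickle.dump({n:{k:P[n][k] for k in('mtx','k1','T')} for n in P},open('cam.pkl','wb'))
D={'top':[(249.3,157.1),(357.3,138.2),(373.3,224.4),(264,243.3)],'scene':[(445.6,245.6),(397,361),(288.6,319.2),(346.1,208.1)]}
Q={'top':[(276.2,186.2),(343.3,178.2),(347.8,219.3),(280.7,227.1)],'scene':[(396.7,248.3),(359.4,315.8),(313.6,293.9),(351.9,228.3)]} # FL FR NR NL
def an(C):
    e=[C[0]-C[1],C[3]-C[2]];f=[C[0]-C[3],C[1]-C[2]]
    a=[np.degrees(np.arctan2(-v[0],v[1])) for v in e]+[np.degrees(np.arctan2(v[1],v[0])) for v in f]
    return C.mean(0),np.array(a),[np.linalg.norm(v) for v in e+f]
for n in P:
    print(n,'deck',*an(np.array([onz(P[n],*q,.01) for q in D[n]])))
    print(n,'plate',*an(np.array([onz(P[n],*q,.026) for q in Q[n]])))
def tri(a,b):
    A=[];B=[]
    for n,q in(('scene',a),('top',b)):
        o,d=ray(P[n],*q);d/=np.linalg.norm(d);M=np.eye(3)-np.outer(d,d);A.append(M);B.append(M@o)
    X=np.linalg.solve(sum(A),sum(B));return X,[ (px(P[n],X)-q).round(1) for n,q in(('scene',a),('top',b))]
for i in range(4): print(tri(D['scene'][i],D['top'][i]),tri(Q['scene'][i],Q['top'][i]))
for n,(x,y) in(('scene',(278,385)),('top',(426,193)) ):
    a=P[n]['frame'][y-40:y+40,x-40:x+40,::-1]
    cv2.imwrite(f'pics/cup_{n}.png',cv2.resize(a,None,fx=7,fy=7,interpolation=2))
E
```

```text
scene deck [0.576  0.0632 0.01  ] [ 8.5058  9.2965  9.1301 11.1875] [np.float64(0.29089289018608977), np.float64(0.2993246736858091), np.float64(0.23919893800292172), np.float64(0.2353119305689366)]
scene plate [0.5423 0.0591 0.026 ] [5.1116 6.0345 5.6307 5.8758] [np.float64(0.17900357981952206), np.float64(0.179452157054729), np.float64(0.10841752442806614), np.float64(0.10553198252363145)]
top deck [0.5732 0.0586 0.01  ] [9.1353 9.0227 9.2751 9.2736] [np.float64(0.2987219820922445), np.float64(0.29871792234173294), np.float64(0.23855462310446113), np.float64(0.23914205458265986)]
top plate [0.5382 0.056  0.026 ] [5.9834 5.8333 5.7275 5.2139] [np.float64(0.18078272864675707), np.float64(0.1797872571081588), np.float64(0.11040241525186056), np.float64(0.11088250121770976)]
(array([0.6694, 0.2268, 0.0093]), [array([-1. ,  0.2]), array([-0.5, -0.7])]) (array([0.5857, 0.1525, 0.0251]), [array([-1. ,  0.1]), array([-0.5, -0.6])])
(array([ 0.7133, -0.0667,  0.0249]), [array([-1.4,  0.2]), array([-0.6, -0.8])]) (array([ 0.6031, -0.0275,  0.0305]), [array([-0.8,  0.1]), array([-0.4, -0.4])])
(array([ 0.4809, -0.1066,  0.0086]), [array([-1.3,  0.1]), array([-0.6, -0.7])]) (array([ 0.4951, -0.0367,  0.0234]), [array([-1.6,  0.2]), array([-0.8, -1. ])])
(array([0.4336, 0.1881, 0.0107]), [array([-0.9,  0.1]), array([-0.5, -0.6])]) (array([0.4766, 0.1422, 0.0235]), [array([-1.4,  0.2]), array([-0.7, -0.9])])
```

View pics/cup_scene.png

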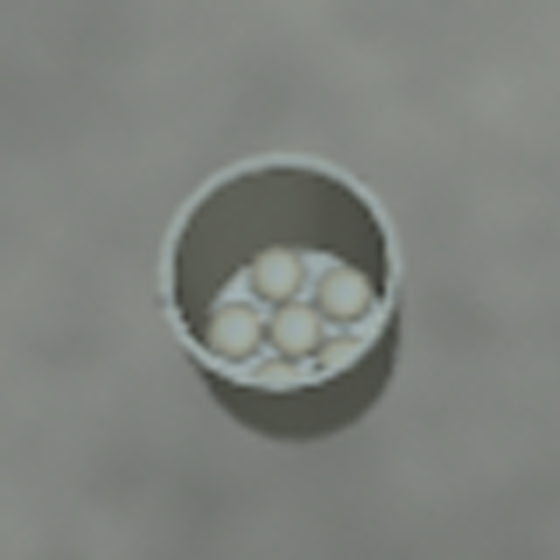

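View pics/cup_top.png

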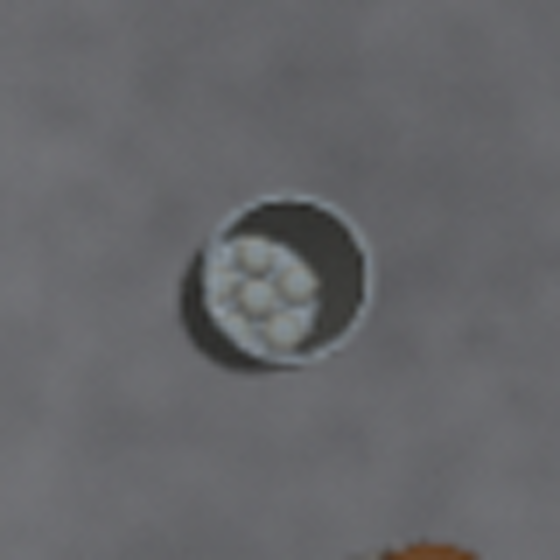

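```bash
cat >> h.py <<'E'
from scipy.spatial.transform import Rotation as R
np.set_printoptions(precision=4,suppress=True)
DC=np.array([0.5745,0.061]); DY=9.15
def d2w(x,y): a=np.radians(DY); return DC+np.array([[np.cos(a),-np.sin(a)],[np.sin(a),np.cos(a)]])@[x,y]
def w2d(p): a=np.radians(-DY); return np.array([[np.cos(a),-np.sin(a)],[np.sin(a),np.cos(a)]])@(np.array(p)[:2]-DC)
def pose():
    s=state(); return s['ee_pos'],R.from_euler('xyz',s['ee_rot'],degrees=True).as_matrix(),s
def tool(target):
    p,M,s=pose(); d=M.T@(np.array(target)-p); return d
E
python3 - <<'E'
from h import *
p,M,s=pose(); print(M)
print('near start',d2w(-0.034-.055-.03,0.0),'home',d2w(.034,.030))
import pickle;P=pickle.load(open('cam.pkl','rb'))
A=0;B=0
for n,q in(('scene',(278.1,383.9)),('top',(427,193))):
    o,d=ray(P[n],*q);d/=np.linalg.norm(d);m=np.eye(3)-np.outer(d,d);A=A+m;B=B+m@o; print(onz(P[n],*q,.07))
print('cup rim',np.linalg.solve(A,B))
# plate in deck
print(w2d([.540,.0575]), w2d([.398,.072]))
E
```

```text
[[ 0.      0.337  -0.9415]
 [-0.     -0.9415 -0.337 ]
 [-1.      0.     -0.    ]]
near start [0.457  0.0421] home [0.6033 0.096 ]
[ 0.5588 -0.24    0.07  ]
[ 0.554  -0.2417  0.07  ]
cup rim [ 0.5562 -0.2409  0.0667]
[-0.0346  0.002 ] [-0.1725  0.0389]
```

Request:
carry_out(
  commands=[0,-0.028,-0.023,3.5,0,0,-0.0285,-0.023,3.5,0,0,-0.0287,-0.0229,3.5,0,0,-0.0287,-0.0229,0,0,0,-0.0287,-0.0229,0,0,0,-0.0287,-0.0229,0,0,0,-0.0287,-0.0229,0,0,0,-0.0287,-0.0229,0,0],
)

```text
time_s: 2.47
ee_pos: [0.3035, -0.2053, 0.2299]
ee_rot: [106.1, 89.9, -65.8]
force: [1.0, -0.9, 0.1]
width: 0.0427
```

Request:
carry_out(
  commands=[0,-0.0287,-0.0229,0,0,0,-0.0287,-0.0229,0,0,0,-0.0287,-0.0229,0,0,0,-0.0287,-0.0229,0,0,0,-0.0287,-0.0229,0,0,0.02,-0.0287,-0.0229,0,0,0.02,-0.0287,-0.0229,0,0,0.03,-0.0287,-0.0229,0,0],
)

```text
time_s: 3.13
ee_pos: [0.4563, 0.0555, 0.1705]
ee_rot: [164.9, 89.2, -7.0]
force: [0.5, -0.7, 1.1]
width: 0.0425
```

```bash
python3 - <<'E'
from h import *
p,M,s=pose(); print(s['time_s'],p,s['joint_pos'],s['width'],M); print(w2d(p),tool([*d2w(-.119,0),.1]))
E
```

```text
3.1333 [0.4563 0.0555 0.1705] [  7.08     7.9254 -16.054   65.1974  -0.2067 178.9674] 0.042483197021853505 [[ 0.0147  0.1411 -0.9899]
 [-0.0018 -0.99   -0.1411]
 [-0.9999  0.0039 -0.0143]]
[-0.1176  0.0134] [0.0705 0.0131 0.0022]
```

Request:
carry_out(
  commands=[0,0,0,-7.16,0,0,0,0,-7.16,0,0,0,0,-7.16,0,0,0,0,-7.16,0,0,0,0,-7.16,0,0,0,0,-7.16,0,0,0,0,-7.16,0,0,0,0,-7.16,0],
)

```text
time_s: 3.8
ee_pos: [0.456, 0.0627, 0.1638]
ee_rot: [100.7, 89.6, -13.8]
force: [0.4, 0.2, -0.3]
width: 0.0428
```

Request:
carry_out(
  commands=[0,0,0,-7.16,0,0,0,0,-7.16,0,0,0,0,-7.16,0,0,0,0,-7.16,0,0,0,0,-7.16,0,0,0,0,-7.16,0,0,0,0,-7.16,0,0,0,0,-7.16,0],
)

```text
time_s: 4.47
ee_pos: [0.4561, 0.0628, 0.164]
ee_rot: [45.0, 89.6, -12.2]
force: [-0.6, -0.5, 0.5]
width: 0.0428
```

Request:
carry_out(
  commands=[0,0,0,-7.16,0,0,0,0,-7.16,0,0,0,0,-7.16,0,0,0,0,-7.16,0,0,0,0,-7.16,0,0,0,0,-7.16,0,0,0,0,-7.16,0,0,0,0,-7.16,0],
)

```text
time_s: 5.13
ee_pos: [0.4563, 0.0628, 0.1643]
ee_rot: [-11.0, 89.5, -10.8]
force: [1.0, 0.4, -0.1]
width: 0.0427
```

```bash
python3 - <<'E'
from h import *
p,M,s=pose(); print(s['time_s'],p,s['joint_pos'],s['width'],M); print(w2d(p),tool([*d2w(-.119,0),.016]),np.degrees(np.arctan2(M[1,1],M[0,1])))
E
```

```text
5.1333 [0.4563 0.0628 0.1643] [  7.9367   8.5786 -16.1979  64.7937  -0.146    7.8084] 0.04270169068612678 [[ 0.0078 -0.0022  1.    ]
 [-0.0015  1.      0.0022]
 [-1.     -0.0015  0.0078]]
[-0.1164  0.0206] [ 0.1483 -0.0205 -0.0004] 90.12742956248468
```

Request:
carry_out(
  commands=[0.03,-0.005,0,-5,0,0.03,-0.005,0,-3.9,0,0.03,-0.005,0,0,0,0.025,-0.004,0,0,0,0.015,0,0,0,0,0.01,0,0,0,0,0.005,0,0,0,0,0,0,0,0,0],
)

```text
time_s: 5.8
ee_pos: [0.4614, 0.0432, 0.0149]
ee_rot: [-13.2, 89.3, -3.1]
force: [0.2, -0.6, -0.1]
width: 0.0426
```

```bash
python3 - <<'E'
from h import *
p,M,s=pose(); print(s['time_s'],p,s['joint_pos'],s['force'],M); print(w2d(p),tool([*d2w(-.119,0),.016]),np.degrees(np.arctan2(M[1,1],M[0,1])))
q=snap('scene','s2.png')
cv2.imwrite('pics/s2c.png',cv2.resize(q['frame'][190:350,230:450,::-1],None,fx=3.6,fy=3.6,interpolation=2))
E
```

```text
5.8 [0.4614 0.0432 0.0149] [  5.4254  16.5752 -29.8652  42.8256  -0.1101  -4.6676] [ 0.153  -0.6354 -0.1381] [[ 0.0129 -0.1752  0.9844]
 [-0.0007  0.9845  0.1752]
 [-0.9999 -0.003   0.0126]]
[-0.1145  0.0004] [-0.0011 -0.0004 -0.0045] 100.09124106169057
```

View pics/s2c.png

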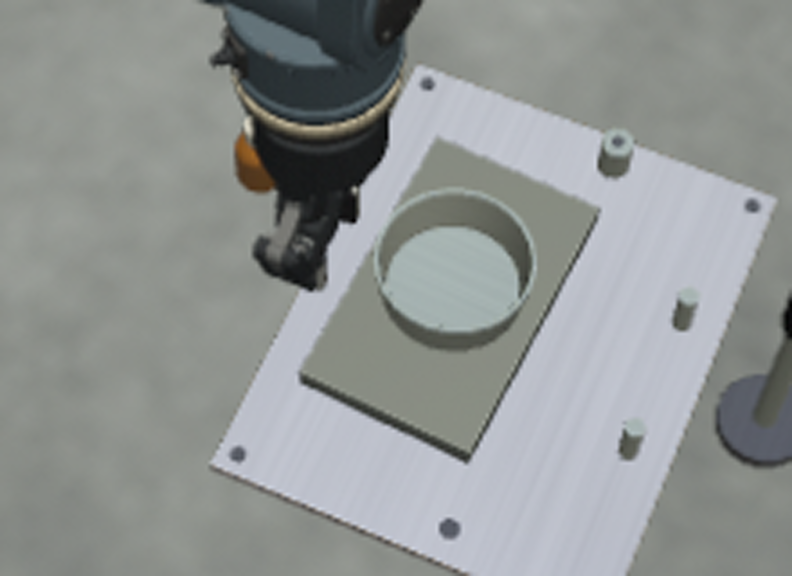

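Request:
carry_out(
  commands=[0,0,0.012,0.9,0,0,0,0.008,0,0,0,0,0.008,0,0,0,0,0.008,0,0,0,0,0.008,0,0,0,0,0.008,0,0,0,0,0.008,0,0,0,0,0.005,0,0],
)

```text
time_s: 6.52
ee_pos: [0.5301, 0.0548, 0.0193]
ee_rot: [-12.5, 89.2, -3.2]
force: [-2.3, -0.4, -1.7]
width: 0.0424
```

```bash
python3 - <<'E'
from h import *
p,M,s=pose(); print(s['time_s'],p,s['joint_pos'],s['force']); print(w2d(p),np.degrees(np.arctan2(M[1,1],M[0,1])))
q=snap('scene','s3.png')
cv2.imwrite('pics/s3c.png',cv2.resize(q['frame'][190:350,270:490,::-1],None,fx=3.6,fy=3.6,interpolation=2))
E
```

```text
6.5167 [0.5301 0.0548 0.0193] [  5.9735  23.1888 -19.1472  46.8638  -0.1295  -3.306 ] [-2.2779 -0.4295 -1.7433]
[-0.0448  0.0009] 99.2773581757636
```

View pics/s3c.png

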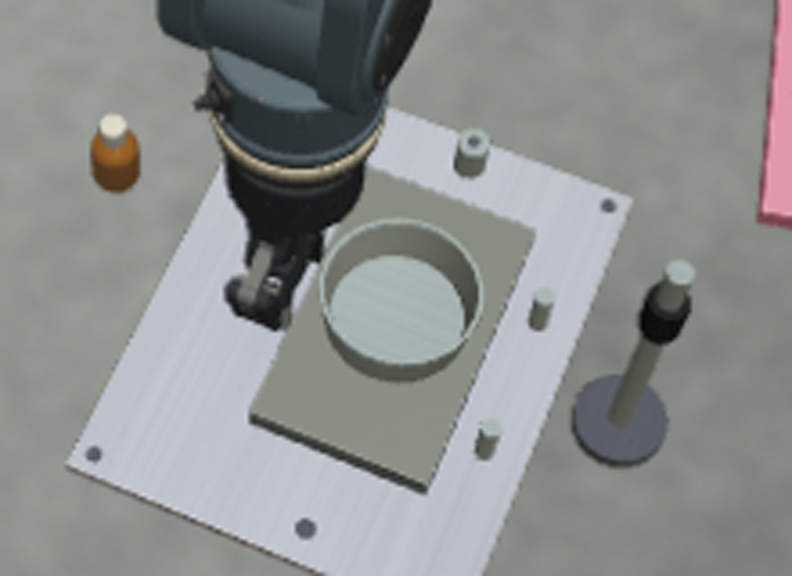

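Request:
carry_out(
  commands=[0.003,0,0.003,0,0,0.002,0,0.004,0,0,0.001,0,0.004,0,0,0,0,0.003,0,0,0,0,0.002,0,0,0,0,0.002,0,0,0,0,0.002,0,0,0,0,0.002,0,0],
)

```text
time_s: 7.23
ee_pos: [0.5446, 0.0573, 0.0125]
ee_rot: [-123.6, 89.8, -114.3]
force: [-16.3, -3.4, 13.0]
width: 0.043
```

```bash
python3 - <<'E'
from h import *
p,M,s=pose(); print(s['time_s'],p,s['joint_pos'],s['force']); print(w2d(p),np.degrees(np.arctan2(M[1,1],M[0,1])))
q=snap('top','s4.png')
cv2.imwrite('pics/s4c.png',cv2.resize(q['frame'][130:260,240:400,::-1],None,fx=4.5,fy=4.5,interpolation=2))
E
```

```text
7.2333 [0.5446 0.0573 0.0125] [  6.1038  25.8095 -16.1136  48.1725  -0.1628  -3.1982] [-16.2979  -3.3619  12.952 ]
[-0.0301  0.0011] 99.30228342893278
```

View pics/s4c.png

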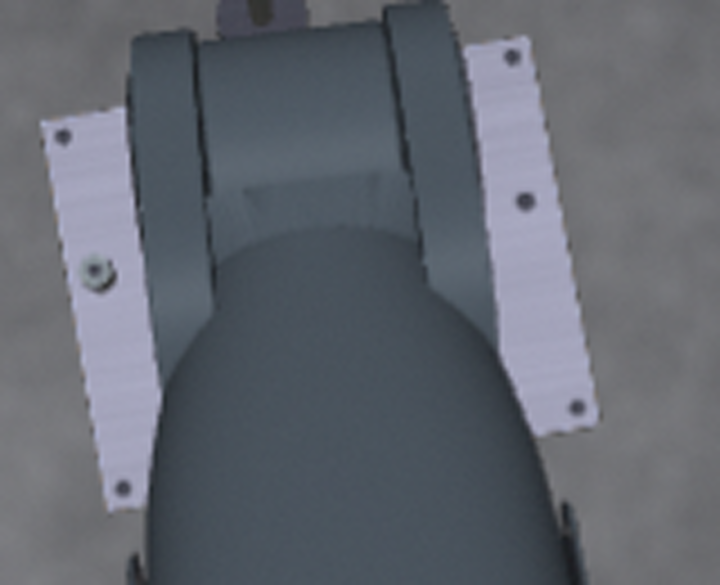

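Request:
carry_out(
  commands=[-0.006,0,-0.02,0.1,0,0,-0.036,0,0,0,0,-0.036,0,0,0,0,-0.036,0,0,0,0,-0.037,0,0,0,0,0,0.024,0,0,0,0,0.024,0,0,0,0,0.024,0,0],
)

```text
time_s: 7.95
ee_pos: [0.6198, -0.085, 0.0206]
ee_rot: [-73.5, 89.8, -64.3]
force: [0.0, 0.7, -0.1]
width: 0.0426
```

```bash
python3 - <<'E'
from h import *
p,M,s=pose(); print(s['time_s'],p,s['joint_pos'],s['force']); print(w2d(p),np.degrees(np.arctan2(M[1,1],M[0,1])),M)
q=snap('scene','s5.png')
cv2.imwrite('pics/s5c.png',cv2.resize(q['frame'][200:360,270:490,::-1],None,fx=3.6,fy=3.6,interpolation=2))
E
```

```text
7.95 [ 0.6198 -0.085   0.0206] [ -7.7198  33.1988  -2.2983  54.381   -0.1847 -16.9089] [ 0.0329  0.6544 -0.0754]
[ 0.0215 -0.1514] 99.18883665681182 [[ 0.0017 -0.1597  0.9872]
 [-0.0035  0.9872  0.1597]
 [-1.     -0.0037  0.0011]]
```

View pics/s5c.png

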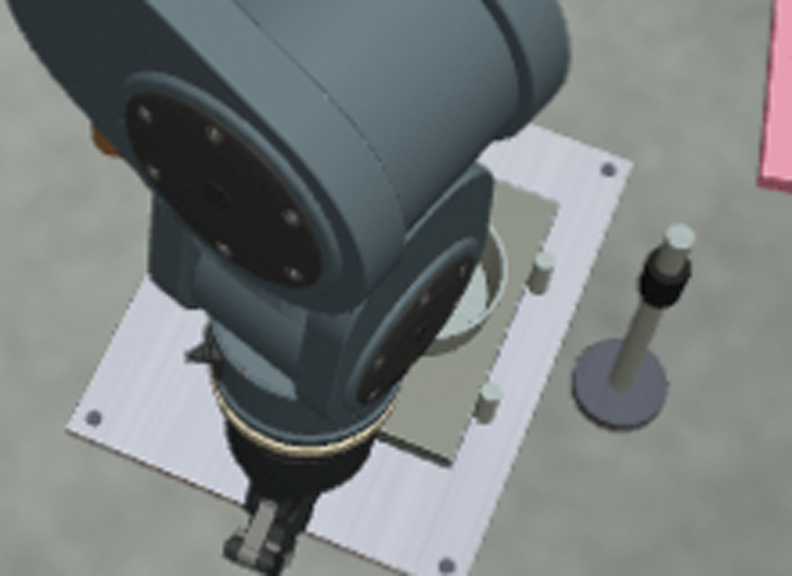

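Request:
carry_out(
  commands=[0.005,0.015,0,0,0,0,0.006,0,0,0,0,0.006,0,0,0,0,0.006,0,0,0,0,0.006,0,0,0,0,0.006,0,0,0,0,0.005,0,0,0,0,0.003,0,0,0],
)

```text
time_s: 8.67
ee_pos: [0.6156, -0.0286, 0.0155]
ee_rot: [-50.5, 89.5, -41.3]
force: [0.5, -3.6, -0.5]
width: 0.0427
```

```bash
python3 - <<'E'
from h import *
p,M,s=pose(); print(s['time_s'],p,s['joint_pos'],s['force']); print(w2d(p),np.degrees(np.arctan2(M[1,1],M[0,1])))
q=snap('scene','s6.png')
cv2.imwrite('pics/s6c.png',cv2.resize(q['frame'][200:360,270:490,::-1],None,fx=3.6,fy=3.6,interpolation=2))
E
```

```text
8.6667 [ 0.6156 -0.0286  0.0155] [ -2.4993  32.2551  -4.7624  52.5925  -0.3133 -11.7385] [ 0.4588 -3.5812 -0.5343]
[ 0.0263 -0.095 ] 99.23709426355799
```

View pics/s6c.png

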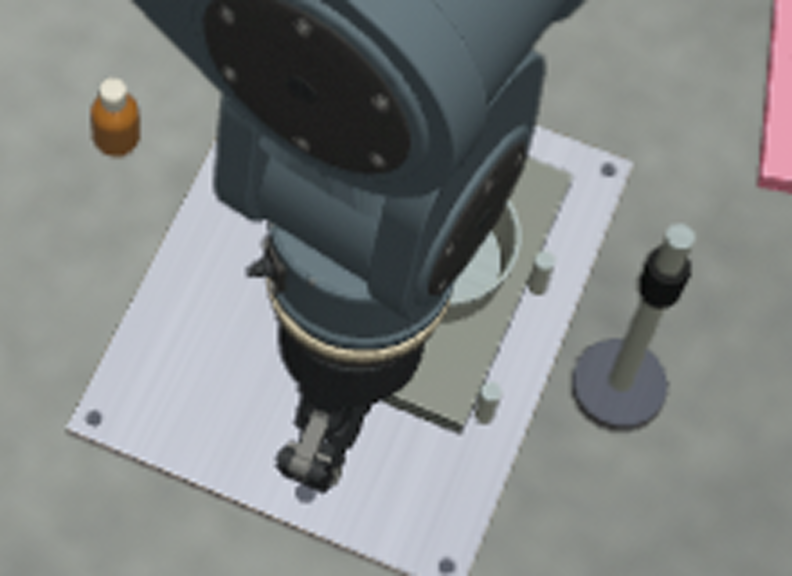

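Request:
carry_out(
  commands=[0,0.004,0,0,0,0,0.004,0,0,0,0,0.003,0,0,0,0,0.003,0,0,0,0,0.003,0,0,0,0,0.002,0,0,0,0,0.002,0,0,0,0,0.002,0,0,0],
)

```text
time_s: 9.38
ee_pos: [0.6152, -0.0269, 0.0171]
ee_rot: [-82.3, 87.2, -74.0]
force: [1.7, -15.2, -1.0]
width: 0.0429
```

```bash
python3 - <<'E'
from h import *
p,M,s=pose(); print(s['time_s'],p,s['joint_pos'],s['force']); print(w2d(p),np.degrees(np.arctan2(M[1,1],M[0,1])))
q=snap('scene','s7.png')
cv2.imwrite('pics/s7c.png',cv2.resize(q['frame'][200:360,270:490,::-1],None,fx=3.6,fy=3.6,interpolation=2))
E
```

```text
9.3833 [ 0.6152 -0.0269  0.0171] [-1.1399 31.7623 -5.4162 52.002  -2.6571 -9.4822] [  1.6573 -15.1668  -1.0239]
[ 0.0262 -0.0932] 98.31440294863312
```

View pics/s7c.png

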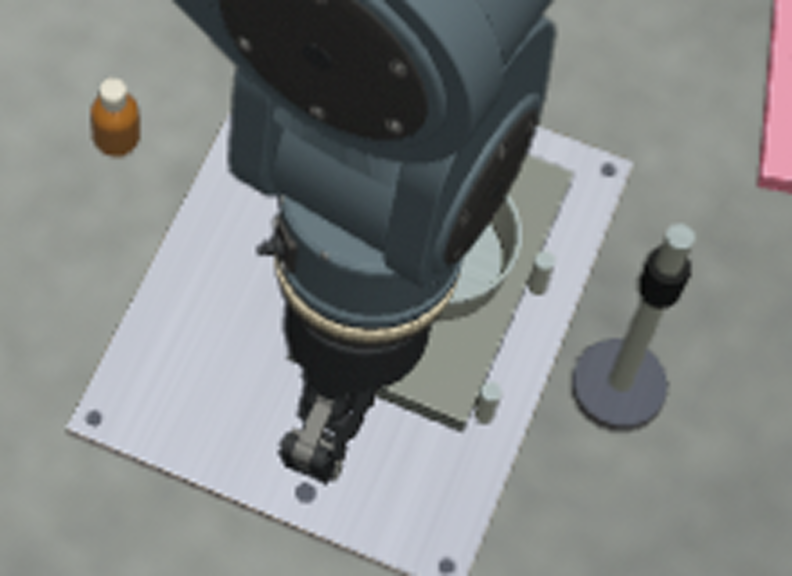

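Request:
carry_out(
  commands=[0,-0.03,0,0,0,-0.04,0,0,0,0,-0.04,0,0,0,0,-0.04,-0.01,0,0,0,-0.04,-0.01,0,0,0,-0.04,-0.01,0,0,0,-0.04,-0.01,0,0,0,-0.04,-0.01,0,0,0],
)

```text
time_s: 10.1
ee_pos: [0.6177, -0.0923, 0.2992]
ee_rot: [-99.8, 87.6, -91.4]
force: [1.8, -0.1, 0.5]
width: 0.0426
```

```bash
python3 - <<'E'
from h import *
p,M,s=pose(); print(s['time_s'],p,s['joint_pos'],s['force']); print(M)
q=snap('scene','s8.png')
cv2.imwrite('pics/s8c.png',cv2.resize(q['frame'][190:350,270:490,::-1],None,fx=3.6,fy=3.6,interpolation=2))
E
```

```text
10.1 [ 0.6177 -0.0923  0.2992] [ -7.2883  28.6277  31.2451  92.37    -2.4    -15.6762] [ 1.7514 -0.0774  0.5463]
[[-0.001  -0.1458  0.9893]
 [-0.0421  0.9884  0.1456]
 [-0.9991 -0.0415 -0.0072]]
```

View pics/s8.png

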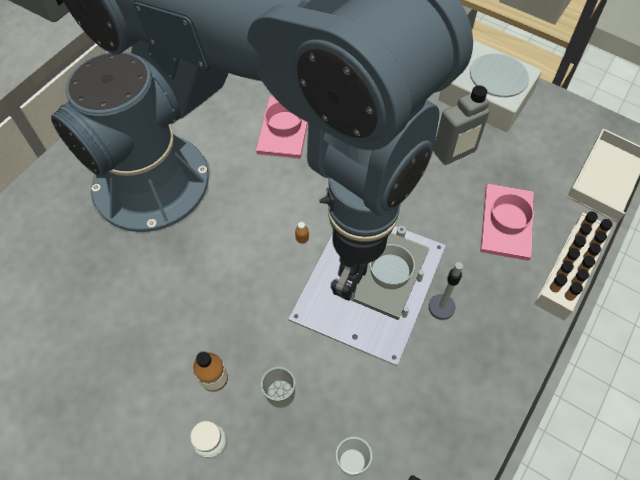

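View pics/s8c.png

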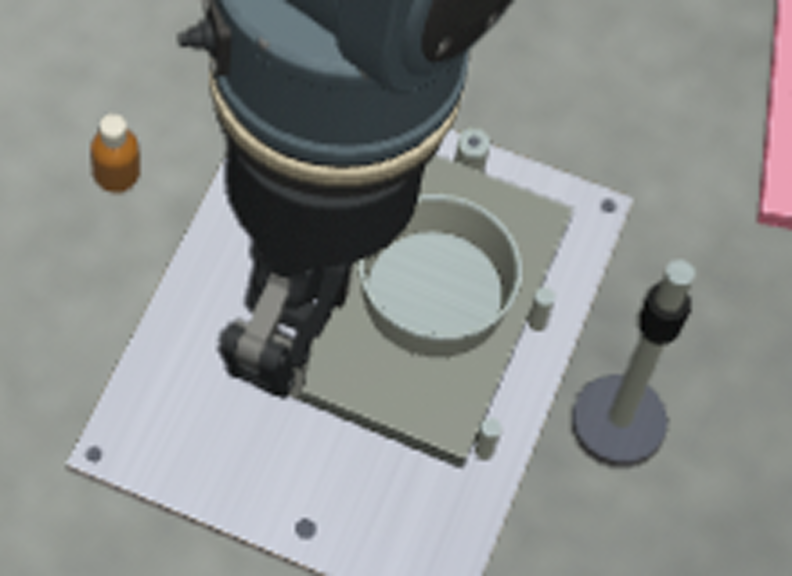

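```bash
cat > fit.py <<'E'
import numpy as np
from scipy.optimize import least_squares
D=[([-70.3027,12.2246,-2.0075,75.8315],[.1684,-.4704,.2308]),([7.08,7.9254,-16.054,65.1974],[.4563,.0555,.1705]),([7.9367,8.5786,-16.1979,64.7937],[.4563,.0628,.1643]),([5.4254,16.5752,-29.8652,42.8256],[.4614,.0432,.0149]),([5.9735,23.1888,-19.1472,46.8638],[.5301,.0548,.0193]),([6.1038,25.8095,-16.1136,48.1725],[.5446,.0573,.0125]),([-7.7198,33.1988,-2.2983,54.381],[.6198,-.085,.0206]),([-2.4993,32.2551,-4.7624,52.5925],[.6156,-.0286,.0155])]
def fk(v,q):
    a,h,L1,L2,e,T=v; q2,q3,q4=np.radians(q[1:4]); f=q2-q3; t=f+q4
    return np.array([a+L1*np.sin(q2)+L2*np.cos(f)+e*np.sin(f)+T*np.cos(t), h+L1*np.cos(q2)-L2*np.sin(f)+e*np.cos(f)-T*np.sin(t)])
def res(v): return np.concatenate([fk(v,q)-[np.hypot(p[0],p[1]),p[2]] for q,p in D]+[[.02*(v[5]-.25),.02*v[4],.02*v[0]]])
s=least_squares(res,[0,.3,.35,.35,0,.25]); V=s.x
if __name__=='__main__': print(s.x.round(4),np.abs(s.fun).max())
E
python3 fit.py
```

```text
[0.0014 0.107  0.4827 0.3921 0.0691 0.3185] 0.0013815346085015434
```

Request:
carry_out(
  commands=[-0.03,0,0.028,0,0,-0.03,0,0.028,0,0,-0.03,0,0.028,0,0,-0.03,0,0.028,0,0,-0.03,0,0.028,0,0,-0.03,0,0.028,0,0,-0.03,0,0.028,0,0,-0.03,0,0.028,0,0],
)

```text
time_s: 10.82
ee_pos: [0.6851, -0.0599, 0.3929]
ee_rot: [-38.5, 84.3, -30.1]
force: [-0.6, -0.8, 0.7]
width: 0.0429
```

```bash
python3 - <<'E'
from h import *
p,M,s=pose(); print(s['time_s'],p,s['joint_pos'],s['force']); print(M)
E
```

```text
10.8167 [ 0.6851 -0.0599  0.3929] [ -3.8417  45.7133  77.479  116.6671  -2.5111 -12.2986] [-0.561  -0.8136  0.6858]
[[ 0.0856 -0.1425  0.9861]
 [-0.0497  0.9879  0.1471]
 [-0.9951 -0.0616  0.0775]]
```

Request:
carry_out(
  commands=[-0.041,0,0,0,0,-0.041,0,0,0,0,-0.041,0,0,0,0,-0.041,0,0,0,0,-0.041,0,0,0,0,-0.041,0,0,0,0,-0.041,0,0,0,0,-0.041,0,0,0,0],
)

```text
time_s: 11.48
ee_pos: [0.6165, -0.0428, 0.5802]
ee_rot: [-18.4, 68.4, -9.6]
force: [0.1, 0.1, 1.3]
width: 0.0426
```

```bash
python3 - <<'E'
from h import *
p,M,s=pose(); print(s['time_s'],p,s['joint_pos'],s['force']); print(M)
E
```

```text
11.4833 [ 0.6165 -0.0428  0.5802] [ -2.6797  29.4153  77.5445 116.6989  -2.5269 -12.0128] [0.112  0.1096 1.2746]
[[ 0.3626 -0.1321  0.9226]
 [-0.0611  0.9844  0.165 ]
 [-0.93   -0.1162  0.3488]]
```

Request:
carry_out(
  commands=[-0.025,-0.031,-0.006,0,0,-0.025,-0.031,-0.006,0,0,-0.025,-0.031,-0.006,0,0,-0.025,-0.031,-0.006,0,0,-0.025,-0.031,-0.006,0,0,-0.025,-0.031,-0.006,0,0,-0.025,-0.031,-0.006,0,0,-0.025,-0.031,-0.006,0,0],
)

```text
time_s: 12.15
ee_pos: [0.4905, -0.256, 0.6846]
ee_rot: [-21.1, 56.9, -11.8]
force: [0.2, 0.4, -0.3]
width: 0.0424
```

```bash
cat > st.py <<'E'
from h import *
p,M,s=pose(); print(s['time_s'],p,s['joint_pos'],'F',s['force'],s['width']); print(M); a=M[:,0]
print('lean from down',np.degrees(np.arccos(-a[2])),'az',np.degrees(np.arctan2(a[1],a[0])),'y-tilt',np.degrees(np.arcsin(M[2,1])),'grasp',p-.019*a)
E
python3 st.py
```

```text
12.15 [ 0.4905 -0.256   0.6846] [-34.4577  19.7809  77.5444 116.6974  12.1637 -40.3705] F [ 0.2399  0.361  -0.3289] 0.042407492135889416
[[ 0.5352 -0.1044  0.8383]
 [-0.1117  0.9749  0.1927]
 [-0.8373 -0.1967  0.5101]]
lean from down 33.13953549970357 az -11.787415888439716 y-tilt -11.346342533564295 grasp [ 0.4804 -0.2538  0.7006]
```

Request:
carry_out(
  commands=[-0.04,0.003,-0.003,0,0,-0.04,0.003,-0.003,0,0,-0.04,0.003,-0.003,0,0,-0.04,0.003,-0.005,0,0,-0.04,0.003,-0.005,0,0,-0.04,0.003,-0.008,0,0,-0.04,0.003,-0.008,0,0,-0.04,0.003,-0.008,0,0],
)

```text
time_s: 12.82
ee_pos: [0.3612, -0.189, 0.8218]
ee_rot: [-27.9, 41.4, -20.8]
force: [0.3, -0.2, 0.2]
width: 0.0428
```

```bash
python3 st.py
```

```text
12.8167 [ 0.3612 -0.189   0.8218] [-36.9217   3.3644  77.5441 116.7014  12.0516 -38.73  ] F [ 0.3336 -0.1571  0.2315] 0.042778063752862354
[[ 0.7017  0.0243  0.7121]
 [-0.2661  0.936   0.2303]
 [-0.661  -0.351   0.6632]]
lean from down 48.62586756757408 az -20.766651825581494 y-tilt -20.55052284723231 grasp [ 0.3479 -0.1839  0.8343]
```

Request:
carry_out(
  commands=[-0.041,0.003,-0.004,4,0,-0.041,0.003,-0.004,4,0,-0.041,0.003,-0.004,4,0,-0.041,0.003,-0.004,4,0,-0.041,0.003,-0.005,4,0,-0.041,0.003,-0.005,4,0,-0.041,0.003,-0.005,4,0,-0.041,0.003,-0.005,0,0],
)

```text
time_s: 13.48
ee_pos: [0.1991, -0.0765, 0.9143]
ee_rot: [-1.3, 24.7, -22.5]
force: [0.6, 0.4, -0.5]
width: 0.0424
```

```bash
python3 st.py
```

```text
13.4833 [ 0.1991 -0.0765  0.9143] [-26.8597 -14.4074  77.5447 116.7084   3.9388  -3.0654] F [ 0.5564  0.4164 -0.4885] 0.04238153453041334
[[ 0.8392  0.3745  0.3942]
 [-0.348   0.927  -0.1398]
 [-0.4178 -0.0198  0.9083]]
lean from down 65.30611268809697 az -22.523681360459832 y-tilt -1.1367185418574552 grasp [ 0.1832 -0.0699  0.9223]
```

```bash
python3 - <<'E'
import fit,numpy as np
from scipy.optimize import least_squares
fit.D+= [([-3.84,45.7133,77.479,116.6671],[.6851,-.0599,.3929]),([-2.68,29.4153,77.5445,116.6989],[.6165,-.0428,.5802]),([-26.86,-14.4074,77.5447,116.7084],[.1991,-.0765,.9143])]
s=least_squares(fit.res,[0,.3,.35,.35,0,.25]);V=s.x;print(V,s.fun.round(4))
np.save('V.npy',V)
def ik(r,z,pitch):
    b=least_squares(lambda q:np.r_[fit.fk(V,[0,*q])-[r,z],(q[0]-q[1]+q[2]-pitch)*.01],[30,-40,-20],bounds=([-42,-65,-120],[98,77.5,116.7]));return b.x,b.cost
for r,z in((.623,.034),(.56,.034),(.50,.05),(.50,.15),(.62,.2),(.63,.13)): print(r,z,ik(r,z,24.7))
E
```

```text
[1.54719135e-04 2.43888262e-01 4.85653103e-01 3.93132079e-01
 6.61546851e-02 4.55171028e-01] [ 0.0002  0.      0.0001 -0.      0.0001 -0.     -0.      0.     -0.
  0.     -0.0001 -0.     -0.0001  0.0001 -0.0001  0.0001 -0.     -0.0001
  0.0001 -0.0001 -0.0001  0.      0.0041  0.0013  0.    ]
0.623 0.034 (array([ 36.23625952, -65.        , -74.52825663]), np.float64(0.0019504333067183251))
0.56 0.034 (array([ 29.28859051, -65.        , -64.53958891]), np.float64(0.007325559726548158))
0.5 0.05 (array([  8.12557658, -65.        , -38.89951691]), np.float64(0.013948998291270363))
0.5 0.15 (array([-17.43815708, -65.        , -15.71307047]), np.float64(0.006647098117454691))
0.62 0.2 (array([ -1.42599617, -65.        , -37.81240022]), np.float64(0.00017084658062759393))
0.63 0.13 (array([ 12.66806066, -65.        , -50.91804609]), np.float64(0.0007962613630302848))
```

```bash
python3 - <<'E'
import fit,numpy as np
from scipy.optimize import least_squares
V=np.load('V.npy')
def ik(r,z,pitch):
    b=least_squares(lambda q:np.r_[fit.fk(V,[0,*q])-[r,z],(q[0]-q[1]+q[2]-pitch)*.01],[30,-40,-20],bounds=([-42,-65,-120],[98,77.5,116.7]));return b.x,b.cost
for p in (50,45,40,35,30):
  for rg,z in((.606,.042),(.60,.08),(.61,.13),(.61,.16),(.66,.16)):
    c,s=np.cos(np.radians(p)),np.sin(np.radians(p)); q,e=ik(rg+.019*c,z-.019*s,p); print(p,rg,z,q.round(1),'%.1e'%e)
E
```

```text
50 0.606 0.042 [ 13.8 -54.  -17.9] 5.5e-21
50 0.6 0.08 [  8.2 -52.5 -10.7] 1.0e-27
50 0.61 0.13 [  3.7 -47.4  -1.1] 2.4e-27
50 0.61 0.16 [  0.9 -44.8   4.3] 1.0e-24
50 0.66 0.16 [  6.6 -38.6   4.8] 1.5e-27
45 0.606 0.042 [ 15.5 -59.2 -29.6] 1.0e-18
45 0.6 0.08 [  9.  -57.8 -21.8] 8.7e-27
45 0.61 0.13 [  3.3 -53.  -11.3] 6.5e-23
45 0.61 0.16 [  0.  -50.4  -5.5] 6.0e-21
45 0.66 0.16 [  5.7 -44.3  -5. ] 1.1e-24
40 0.606 0.042 [ 18.7 -63.9 -42.7] 7.8e-20
40 0.6 0.08 [ 11.2 -62.9 -34.1] 5.8e-26
40 0.61 0.13 [  4.2 -58.3 -22.4] 4.4e-20
40 0.61 0.16 [  0.2 -55.9 -16.1] 3.7e-18
40 0.66 0.16 [  5.8 -49.8 -15.5] 1.6e-21
35 0.606 0.042 [ 22.6 -65.  -51.7] 1.8e-04
35 0.6 0.08 [ 14.4 -65.  -43.6] 1.1e-04
35 0.61 0.13 [  6.5 -63.3 -34.8] 1.3e-19
35 0.61 0.16 [  1.6 -61.1 -27.7] 1.0e-16
35 0.66 0.16 [  7.  -54.9 -26.9] 4.6e-20
30 0.606 0.042 [ 27.8 -65.  -60.9] 8.9e-04
30 0.6 0.08 [ 18.3 -65.  -51.2] 8.3e-04
30 0.61 0.13 [  9.7 -65.  -43.7] 1.6e-04
30 0.61 0.16 [  4.5 -65.  -39.2] 1.8e-05
30 0.66 0.16 [  9.7 -59.7 -39.4] 7.8e-23
```

Request:
carry_out(
  commands=[0.03,0,-0.022,0,-1,0.03,0,-0.022,0,-1,0.03,0,-0.022,0,-1,0.03,0,-0.022,0,-1,0.03,0,-0.022,0,-1,0.03,0,-0.022,0,-1,0.03,0,-0.022,0,-1,0.03,0,-0.022,0,-1],
)

```text
time_s: 14.15
ee_pos: [0.2529, -0.0928, 0.8065]
ee_rot: [-1.7, 23.5, -21.8]
force: [-0.6, 1.0, -0.5]
width: 0.0854
```

```bash
python3 st.py
```

```text
14.15 [ 0.2529 -0.0928  0.8065] [-42.4557 -38.4892  19.1539  82.5907  18.8974 -10.2641] F [-0.6068  1.0147 -0.5408] 0.0853876710940415
[[ 0.8515  0.3598  0.3814]
 [-0.3401  0.9326 -0.1205]
 [-0.3991 -0.0271  0.9165]]
lean from down 66.48079267068687 az -21.77140513368387 y-tilt -1.5550952949167218 grasp [ 0.2367 -0.0864  0.8141]
```

Request:
carry_out(
  commands=[0.037,0,0.016,0,-1,0.037,0,0.016,0,-1,0.037,0,0.016,0,-1,0.037,0,0.016,0,-1,0.037,0,0.016,0,-1,0.037,0,0.016,0,-1,0.037,0,0.012,0,-1,0.037,0,0.012,0,-1],
)

```text
time_s: 14.82
ee_pos: [0.4523, -0.1911, 0.8197]
ee_rot: [-1.4, 21.7, -23.2]
force: [-0.5, 0.4, 0.0]
width: 0.0853
```

```bash
python3 st.py
```

```text
14.8167 [ 0.4523 -0.1911  0.8197] [-22.5267 -23.6715  15.4527  60.8289  -0.5894  -1.2074] F [-0.541   0.3555  0.0494] 0.08529860386762984
[[ 0.8542  0.3846  0.3498]
 [-0.3654  0.9228 -0.1223]
 [-0.3698 -0.0234  0.9288]]
lean from down 68.2964938284229 az -23.16103148933296 y-tilt -1.3397245132007172 grasp [ 0.436  -0.1841  0.8267]
```

Request:
carry_out(
  commands=[0.023,0,-0.034,0,-1,0.023,0,-0.034,0,-1,0.023,0,-0.034,0,-1,0.023,0,-0.034,0,-1,0.023,0,-0.034,0,-1,0.023,0,-0.034,0,-1,0.023,0,-0.034,0,-1,0.023,0,-0.034,0,-1],
)

```text
time_s: 15.48
ee_pos: [0.5162, -0.2215, 0.5198]
ee_rot: [-1.2, 19.3, -22.7]
force: [2.4, -0.4, 0.6]
width: 0.0854
```

Request:
carry_out(
  commands=[0.023,0,-0.034,0,-1,0.023,0,-0.034,0,-1,0.023,0,-0.034,0,-1,0.023,0,-0.034,0,-1,0,0,0,0,-1,0,0,0,0,-1,0,0,0,0,-1,0,0,0,0,-1],
)

```text
time_s: 16.15
ee_pos: [0.551, -0.2364, 0.3716]
ee_rot: [-1.1, 17.9, -22.4]
force: [-0.2, 0.3, -0.0]
width: 0.0856
```

```bash
python3 st.py; python3 -c "
from h import *
p,M,s=pose(); print(tool([.5565,-.241,.20])+[.019,0,0])"
```

```text
16.15 [ 0.551  -0.2364  0.3716] [-23.9932 -22.9566 -59.3537 -18.5308   1.4767  -1.5991] F [-0.1892  0.2566 -0.0055] 0.0855957140771805
[[ 0.8797  0.3761  0.2909]
 [-0.3633  0.9264 -0.0989]
 [-0.3067 -0.0187  0.9516]]
lean from down 72.13985115771067 az -22.44168434579747 y-tilt -1.0689900450847194 grasp [ 0.5343 -0.2294  0.3774]
[ 0.0781  0.001  -0.1612]
```

Request:
carry_out(
  commands=[0.016,0,-0.032,0,-1,0.016,0,-0.032,0,-1,0.016,0,-0.032,0,-1,0.014,0,-0.032,0,-1,0.01,0,-0.02,0,-1,0,0,0,0,-1,0,0,0,0,-1,0,0,0,0,-1],
)

```text
time_s: 16.82
ee_pos: [0.6101, -0.2648, 0.2646]
ee_rot: [-1.1, 17.7, -22.3]
force: [0.0, -0.2, 0.1]
width: 0.0855
```

```bash
python3 st.py; python3 -c "
from h import *
p,M,s=pose(); print(tool([.5565,-.241,.12])+[.019,0,0])"
```

```text
16.8167 [ 0.6101 -0.2648  0.2646] [-24.396    0.2705 -64.2178 -46.7389   1.9771  -1.7822] F [ 0.027  -0.2251  0.0839] 0.08547851548614645
[[ 0.8811  0.3741  0.2894]
 [-0.3617  0.9272 -0.0971]
 [-0.3047 -0.0191  0.9523]]
lean from down 72.26147371601316 az -22.32015827924668 y-tilt -1.094836220474116 grasp [ 0.5934 -0.2579  0.2704]
[ 0.0072  0.0047 -0.1556]
```

Request:
carry_out(
  commands=[0.001,0.001,-0.03,0,-1,0.001,0.001,-0.03,0,-1,0.001,0.001,-0.03,0,-1,0.001,0,-0.03,0,-1,0,0,0,0,-1,0,0,0,0,-1,0,0,0,0,-1,0,0,0,0,-1],
)

```text
time_s: 17.48
ee_pos: [0.6324, -0.2753, 0.1976]
ee_rot: [-1.2, 18.9, -22.2]
force: [0.0, 0.5, -0.3]
width: 0.0852
```

```bash
python3 st.py; python3 -c "
from h import *
p,M,s=pose(); print(tool([.5565,-.241,.12])+[.019,0,0])"
```

```text
17.4833 [ 0.6324 -0.2753  0.1976] [-24.5494  13.4691 -64.6606 -59.2149   2.2365  -1.9358] F [ 0.0423  0.5057 -0.331 ] 0.08519224716799129
[[ 0.876   0.3714  0.3076]
 [-0.3572  0.9283 -0.1034]
 [-0.3239 -0.0193  0.9459]]
lean from down 71.1001299383378 az -22.185341054489058 y-tilt -1.1066330069287194 grasp [ 0.6157 -0.2685  0.2038]
[-0.0346  0.0052 -0.1003]
```

Request:
carry_out(
  commands=[-0.037,0.001,-0.018,0,-1,-0.037,0.001,-0.018,0,-1,-0.037,0.001,-0.018,0,-1,-0.037,0.001,-0.018,0,-1,-0.037,0,-0.018,0,-1,-0.037,0,-0.018,0,-1,-0.037,0,-0.018,0,-1,-0.037,0,-0.018,0,-1],
)

```text
time_s: 18.15
ee_pos: [0.4545, -0.2109, 0.2906]
ee_rot: [-1.0, 27.6, -21.6]
force: [-0.7, -0.3, 0.7]
width: 0.0853
```

```bash
python3 st.py; python3 -c "
from h import *
p,M,s=pose(); print(tool([.5565,-.241,.12])+[.019,0,0])"
```

```text
18.15 [ 0.4545 -0.2109  0.2906] [-29.0932 -34.1958 -64.9366  -2.9859   6.6718  -4.5202] F [-0.7466 -0.2746  0.7159] 0.08533998904324112
[[ 0.8245  0.3598  0.4366]
 [-0.3259  0.9329 -0.1534]
 [-0.4625 -0.0158  0.8865]]
lean from down 62.44912973628464 az -21.563397018882068 y-tilt -0.9056984750412055 grasp [ 0.4388 -0.2047  0.2994]
[ 0.1918  0.0113 -0.1021]
```

Request:
carry_out(
  commands=[0.025,0.001,-0.03,0,-1,0.025,0.001,-0.03,0,-1,0.025,0.001,-0.03,0,-1,0.01,0.001,-0.037,0,-1,-0.03,0,-0.028,0,-1,-0.03,0,-0.028,0,-1,-0.03,0,-0.028,0,-1,-0.03,0,-0.028,0,-1],
)

```text
time_s: 18.82
ee_pos: [0.3739, -0.2003, 0.2506]
ee_rot: [-0.5, 34.7, -19.9]
force: [12.7, -16.3, 14.4]
width: 0.0852
```

```bash
python3 st.py; python3 -c "
from h import *
p,M,s=pose(); print(tool([.5565,-.241,.12])+[.019,0,0])"
```

```text
18.8167 [ 0.3739 -0.2003  0.2506] [-40.7542 -42.7109 -64.8892  14.3903  17.0084 -12.7142] F [ 12.7274 -16.3108  14.4471] 0.085207639703562
[[ 0.7727  0.336   0.5385]
 [-0.2798  0.9418 -0.1862]
 [-0.5697 -0.0068  0.8218]]
lean from down 55.26883042278267 az -19.90399057831304 y-tilt -0.38740635673991525 grasp [ 0.3592 -0.195   0.2615]
[ 0.2459  0.0239 -0.0015]
```

Request:
carry_out(
  commands=[0.02,0,0.01,0,-1,0.03,0.003,0.005,0,-1,0.03,0.003,0.003,0,-1,0.03,0.003,0.002,0,-1,0.03,0.003,0,0,-1,0.03,0.003,0,0,-1,0.03,0.003,0,0,-1,0.02,0.003,0,0,-1],
)

```text
time_s: 19.48
ee_pos: [0.5606, -0.2558, 0.1526]
ee_rot: [-0.5, 34.4, -21.0]
force: [0.2, -0.4, -0.5]
width: 0.0853
```

```bash
python3 st.py; python3 -c "
from h import *
p,M,s=pose(); print(tool([.5565,-.241,.12])+[.019,0,0]);snap('scene','t1.png')"
```

```text
19.4833 [ 0.5606 -0.2558  0.1526] [-27.1167   0.3617 -62.5089 -28.3468   5.0679  -3.9538] F [ 0.2495 -0.3976 -0.5062] 0.085271754377614
[[ 0.7707  0.3535  0.5301]
 [-0.2954  0.9354 -0.1943]
 [-0.5645 -0.0069  0.8254]]
lean from down 55.63012908494595 az -20.973110252129633 y-tilt -0.3932847880620679 grasp [ 0.546  -0.2501  0.1633]
[ 0.0299  0.0126 -0.032 ]
```

View pics/t1.png

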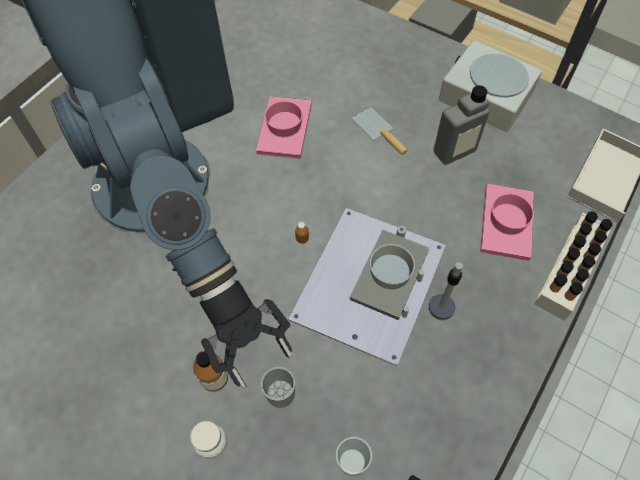

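Request:
carry_out(
  commands=[0.015,0.006,-0.016,0,-0.9,0.015,0.006,-0.016,0,-0.9,0.006,0.001,-0.008,0,-0.9,0,0,0,0,-0.9,0,0,0,0,-0.9,0,0,0,0,-0.9,0,0,0,0,-0.9,0,0,0,0,-0.9],
)

```text
time_s: 20.2
ee_pos: [0.5783, -0.2478, 0.1095]
ee_rot: [-0.5, 33.6, -20.9]
force: [-0.6, -0.3, -0.2]
width: 0.0812
```

```bash
python3 st.py; python3 -c "
from h import *
p,M,s=pose(); print(tool([.5565,-.241,.045])+[.019,0,0]);q=snap('scene','t2.png');cv2.imwrite('pics/t2c.png',cv2.resize(q['frame'][280:440,160:360,::-1],None,fx=3.6,fy=3.6,interpolation=2))"
```

```text
20.2 [ 0.5783 -0.2478  0.1095] [-24.8098   9.6733 -64.9103 -40.9603   3.2256  -2.6899] F [-0.6303 -0.3315 -0.1918] 0.0811963513516872
[[ 0.7783  0.3524  0.5197]
 [-0.2978  0.9358 -0.1886]
 [-0.5529 -0.008   0.8332]]
lean from down 56.437083302916456 az -20.93801335727223 y-tilt -0.4559077168399835 grasp [ 0.5636 -0.2421  0.12  ]
[ 0.0356 -0.0008 -0.0664]
```

View pics/t2c.png

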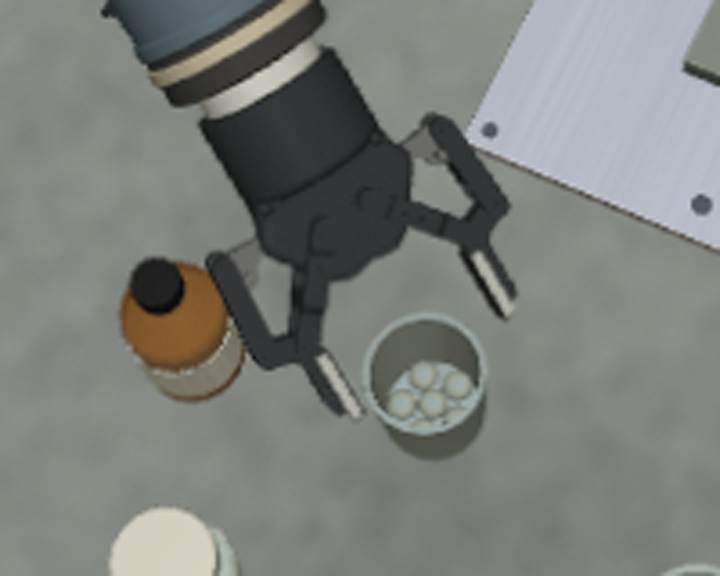

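Request:
carry_out(
  commands=[-0.034,0,-0.02,0,-0.9,-0.034,0,-0.02,0,-0.9,-0.034,0,-0.022,0,-0.9,-0.034,0,-0.022,0,-0.9,-0.034,0,-0.022,0,-0.9,0,0,0,0,-0.9,0,0,0,0,-0.9,0,0,0,0,-0.9],
)

```text
time_s: 20.92
ee_pos: [0.4527, -0.2116, 0.185]
ee_rot: [-0.2, 39.4, -20.4]
force: [1.2, 0.6, 0.5]
width: 0.0812
```

```bash
python3 st.py; python3 -c "
from h import *
p,M,s=pose(); print(tool([.5565,-.241,.12])+[.019,0,0])"
```

```text
20.9167 [ 0.4527 -0.2116  0.185 ] [-29.5131 -22.1256 -64.9927  -3.0655   7.0643  -6.053 ] F [1.2325 0.5577 0.4824] 0.08122598920186498
[[ 0.7241  0.3457  0.5968]
 [-0.2686  0.9384 -0.2176]
 [-0.6353 -0.0027  0.7723]]
lean from down 50.559890463969886 az -20.35010498740549 y-tilt -0.15623425072254357 grasp [ 0.4389 -0.2065  0.1971]
[0.1434 0.0085 0.0181]
```

Request:
carry_out(
  commands=[0.036,0.002,0.005,0,-0.9,0.036,0.002,0.005,0,-0.9,0.036,0.002,0.004,0,-0.9,0.033,0.002,0.004,0,-0.9,0.01,0,0,0,-0.9,0,0,0,0,-0.9,0,0,0,0,-0.9,0,0,0,0,-0.9],
)

```text
time_s: 21.58
ee_pos: [0.5765, -0.2486, 0.1029]
ee_rot: [-0.3, 39.2, -20.4]
force: [-0.6, 0.5, -0.6]
width: 0.0813
```

```bash
python3 st.py; python3 -c "
from h import *
p,M,s=pose(); print(tool([.5565,-.241,.045])+[.019,0,0])"
```

```text
21.5833 [ 0.5765 -0.2486  0.1029] [-25.2006   7.012  -59.6779 -27.3485   3.7367  -3.3264] F [-0.5966  0.4592 -0.5788] 0.08130170707251579
[[ 0.726   0.3454  0.5946]
 [-0.2696  0.9385 -0.2158]
 [-0.6326 -0.0036  0.7745]]
lean from down 50.75838399385769 az -20.373498944921444 y-tilt -0.207946619896686 grasp [ 0.5627 -0.2434  0.115 ]
[ 0.0391  0.0004 -0.0584]
```

Request:
carry_out(
  commands=[0.009,0,-0.014,0,-0.9,0.009,0,-0.014,0,-0.9,0.009,0,-0.014,0,-0.9,0.009,0,-0.013,0,-0.9,0.003,0,-0.004,0,-0.9,0,0,0,0,-0.9,0,0,0,0,-0.9,0,0,0,0,-0.9],
)

```text
time_s: 22.25
ee_pos: [0.5687, -0.2469, 0.0384]
ee_rot: [-0.3, 38.7, -20.5]
force: [-0.9, -0.4, -0.2]
width: 0.0813
```

```bash
python3 st.py; python3 -c "
from h import *
p,M,s=pose(); print(tool([.5565,-.241,.045])+[.019,0,0]);q=snap('scene','t3.png');cv2.imwrite('pics/t3c.png',cv2.resize(q['frame'][280:440,160:360,::-1],None,fx=3.6,fy=3.6,interpolation=2))"
```

```text
22.25 [ 0.5687 -0.2469  0.0384] [-25.4357  18.1381 -64.8255 -44.1396   3.8707  -3.4264] F [-0.8569 -0.3995 -0.1936] 0.08126855404507771
[[ 0.7309  0.3465  0.5879]
 [-0.2729  0.938  -0.2136]
 [-0.6255 -0.0043  0.7802]]
lean from down 51.28113360788659 az -20.47220808736946 y-tilt -0.24735011128088916 grasp [ 0.5548 -0.2417  0.0503]
[ 0.0044  0.0013 -0.0032]
```

View pics/t3c.png

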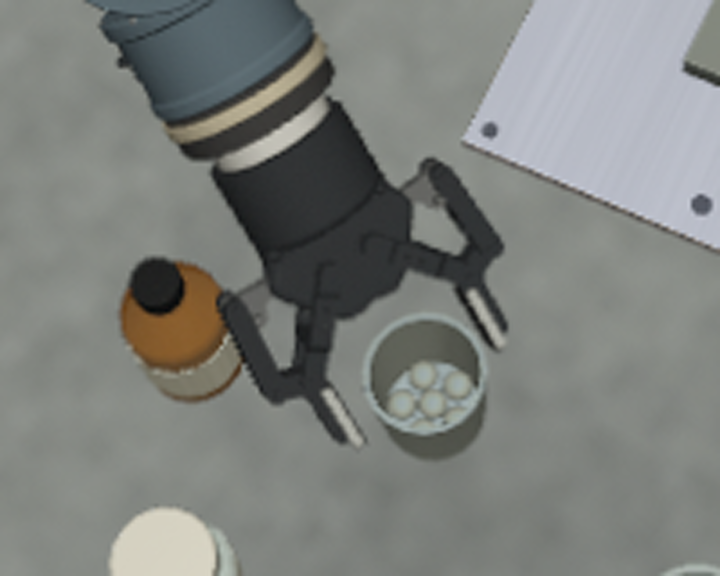

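```bash
python3 - <<'E'
from h import *
import pickle;P=pickle.load(open('cam.pkl','rb'))['scene']
im=cv2.imread('pics/t3.png')[280:440,160:360];im=cv2.resize(im,None,fx=3.6,fy=3.6,interpolation=2)
p,M,s=pose()
def dot(X,c):
    u=(px(P,X)-[160,280])*3.6; cv2.circle(im,tuple(int(v) for v in u),4,c,-1)
for z in(0,.045,.07): dot([.5565,-.241,z],(0,0,255))
dot(p,(0,255,0))
for d in(.019,.028,.032):
  for sgn in(-1,0,1): dot(p-d*M[:,0]+sgn*.0406*M[:,1],(255,0,255))
cv2.imwrite('pics/t3d.png',im)
E
```

```text
(no output)
```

View pics/t3d.png

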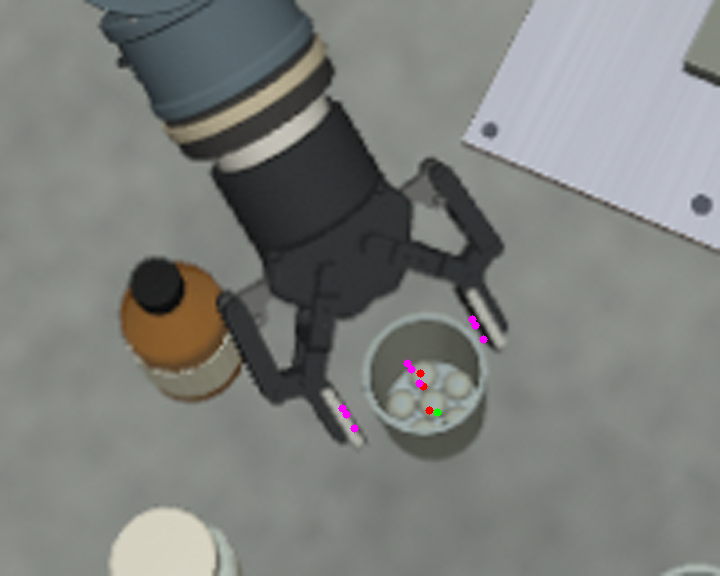

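Request:
carry_out(
  commands=[0.004,0.001,0.003,0,-0.9,0.004,0.001,0.003,0,-0.9,0,0,0,0,-0.9,0,0,0,0,1,0,0,0,0,1,0,0,0,0,1,0,0,0,0,1,0,0,0,0,1],
)

```text
time_s: 22.97
ee_pos: [0.5823, -0.2496, 0.0428]
ee_rot: [-0.4, 38.3, -20.5]
force: [0.9, -1.1, 1.1]
width: 0.0606
```

```bash
python3 st.py; python3 -c "
from h import *
q=snap('scene','t4.png');cv2.imwrite('pics/t4c.png',cv2.resize(q['frame'][280:440,160:360,::-1],None,fx=3.6,fy=3.6,interpolation=2))"
```

```text
22.9667 [ 0.5823 -0.2496  0.0428] [-24.9428  18.4591 -63.1668 -43.2252   3.4923  -3.1287] F [ 0.8786 -1.0968  1.1158] 0.06063269082443769
[[ 0.735   0.3463  0.583 ]
 [-0.2746  0.9381 -0.2111]
 [-0.62   -0.005   0.7846]]
lean from down 51.6836399147492 az -20.48998921344607 y-tilt -0.2859777226151639 grasp [ 0.5683 -0.2444  0.0546]
```

View pics/t4c.png

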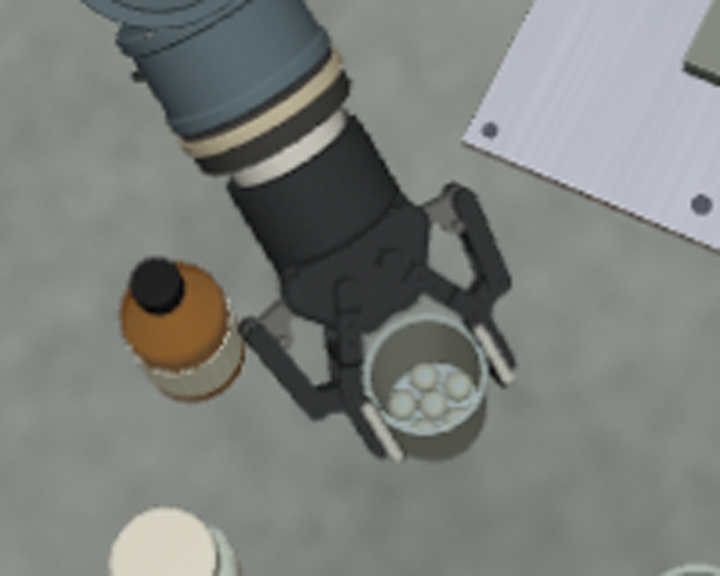

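Request:
carry_out(
  commands=[-0.006,0,0.008,0,1,-0.012,0,0.016,0,1,-0.018,0,0.022,0,1,-0.018,0,0.022,0,1,-0.018,0,0.022,0,1,-0.018,0,0.022,0,1,-0.01,0,0.013,0,1,0,0,0,0,1],
)

```text
time_s: 23.68
ee_pos: [0.5768, -0.2464, 0.2028]
ee_rot: [-0.3, 39.2, -20.5]
force: [0.5, 0.0, -2.2]
width: 0.0606
```

```bash
python3 st.py; python3 - <<'E'
from h import *
q=snap('scene','u1.png');t=snap('top','u1t.png')
cv2.imwrite('pics/u1c.png',cv2.resize(t['frame'][130:260,240:400,::-1],None,fx=4.5,fy=4.5,interpolation=2))
for n,P in(('s',q),('t',t)):
  for l in('dish_rim','plate','dowel_left','dowel_right'):
    print(n,l,[(round(r['p'],2),w(P,r['point'])) for r in eyes.mark_of(l,P)])
E
```

```text
23.6833 [ 0.5768 -0.2464  0.2028] [-24.8452  -5.4294 -51.438   -6.7467   3.4032  -3.0597] F [ 0.47    0.0396 -2.1606] 0.060550642150263824
[[ 0.7263  0.3465  0.5936]
 [-0.2709  0.938  -0.2161]
 [-0.6318 -0.0038  0.7752]]
lean from down 50.82062458782415 az -20.453206700316482 y-tilt -0.21841916029214048 grasp [ 0.563  -0.2413  0.2148]
s dish_rim [(0.81, array([0.7581, 0.3684, 0.0563])), (0.67, array([0.1773, 0.3118, 0.052 ])), (0.64, array([0.6004, 0.0966, 0.063 ])), (0.19, array([ 0.5402, -0.2446,  0.1714]))]
s plate [(0.96, array([0.1749, 0.3119, 0.0014])), (0.75, array([0.6023, 0.0968, 0.0116])), (0.7, array([0.761 , 0.3664, 0.0014]))]
s dowel_left [(0.93, array([0.6642, 0.1266, 0.0437]))]
s dowel_right [(0.67, array([0.678 , 0.036 , 0.0452]))]
t dish_rim [(0.88, array([0.1718, 0.3091, 0.0507])), (0.83, array([0.6017, 0.0958, 0.0591])), (0.62, array([0.7592, 0.3587, 0.0523])), (0.27, array([ 0.5517, -0.2352,  0.1631]))]
t plate [(0.85, array([0.1732, 0.3124, 0.0001])), (0.64, array([ 0.755 ,  0.3622, -0.0007])), (0.61, array([0.6005, 0.0951, 0.0093])), (0.24, array([ 0.3842,  0.4334, -0.0019]))]
t dowel_left [(0.82, array([0.6589, 0.1209, 0.047 ]))]
t dowel_right [(0.72, array([0.6735, 0.0335, 0.0466])), (0.35, array([0.5728, 0.1905, 0.0137]))]
```

View pics/u1.png

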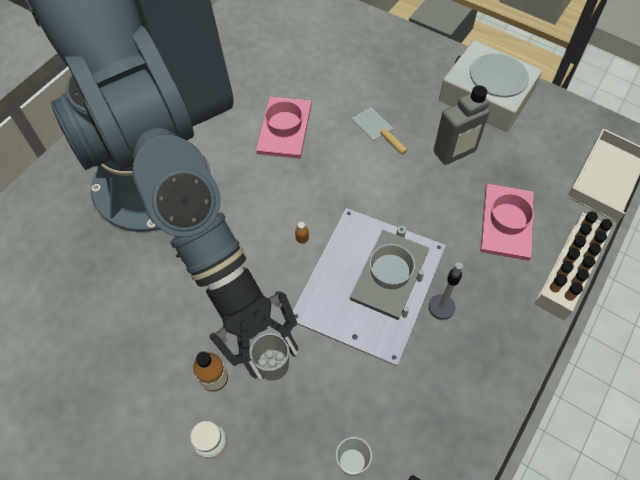

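View pics/u1c.png

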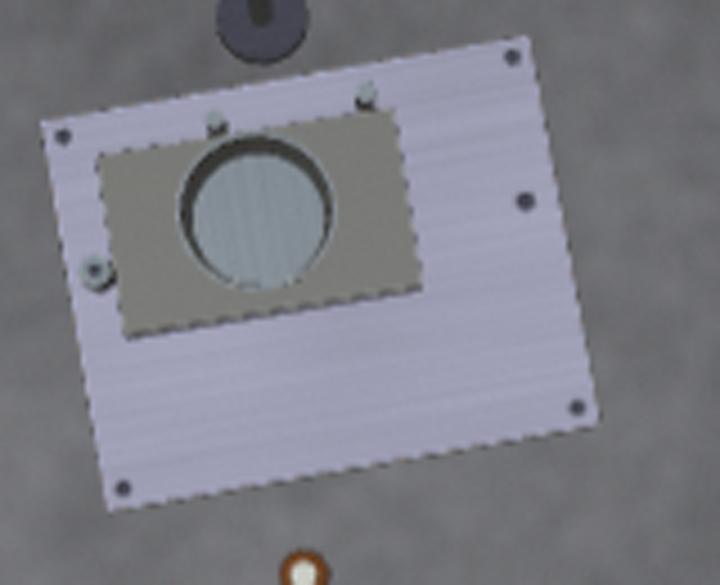

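```bash
python3 - <<'E'
import cv2
a=cv2.imread('pics/u1t.png')[142:212,252:342];cv2.imwrite('pics/u1d.png',cv2.resize(a,None,fx=8.5,fy=8.5,interpolation=cv2.INTER_CUBIC))
a=cv2.imread('pics/u1.png')[215:325,345:455];cv2.imwrite('pics/u1e.png',cv2.resize(a,None,fx=5.4,fy=5.4,interpolation=cv2.INTER_CUBIC))
E
```

```text
(no output)
```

View pics/u1d.png

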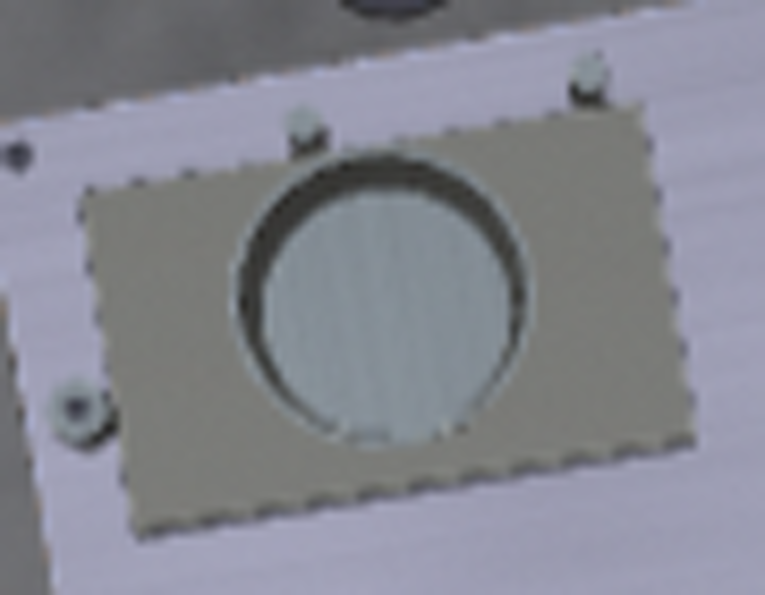

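View pics/u1e.png

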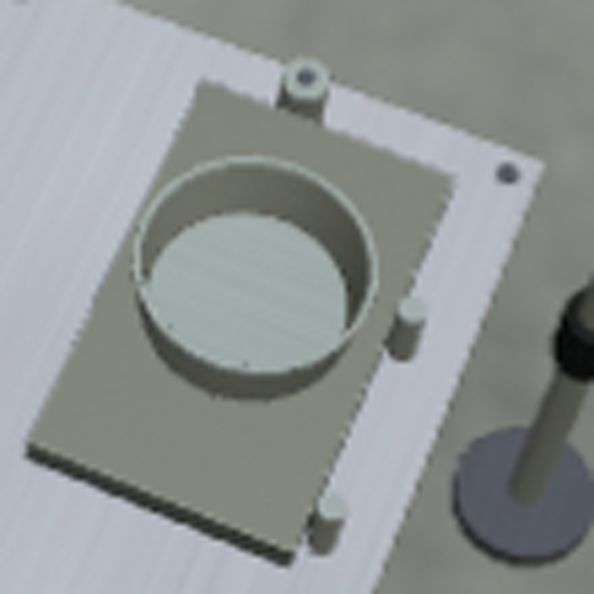

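```bash
cat > edge.py <<'E'
import sys
from h import *
import pickle;C=pickle.load(open('cam.pkl','rb'))
def run(n,f,R0):
    P=C[n]; g=cv2.GaussianBlur(cv2.imread('pics/'+f),(0,0),.7).astype(float).sum(2)
    out={}
    # R0: dict edge-> (deck coords A,B, z)
    for k,(A,B,z) in R0.items():
        A=np.array(A);B=np.array(B);t=(B-A)/np.linalg.norm(B-A);nn=np.array([-t[1],t[0]])
        pts=[]
        for s in np.linspace(.06,.94,60):
            c=A+s*(B-A); o=np.arange(-.009,.0091,.00025)
            v=[]
            for d in o:
                u=px(P,[*d2w(*(c+d*nn)),z]); v.append(cv2.getRectSubPix(g.astype(np.float32),(1,1),(float(u[0]),float(u[1])))[0,0])
            dv=np.abs(np.gradient(v)); i=dv.argmax()
            if dv[i]>1.2: pts.append((s,o[i]))
        pts=np.array(pts); 
        for _ in range(6):
            a=np.polyfit(pts[:,0],pts[:,1],1); r=np.abs(np.polyval(a,pts[:,0])-pts[:,1]); 
            pts=pts[r<max(.0008,1.5*np.median(r))]
        L=np.linalg.norm(B-A); print(n,k,len(pts),'off mm at A %.2f at B %.2f  slope deg %.2f'%(a[1]*1e3,(a[0]+a[1])*1e3,np.degrees(np.arctan(a[0]/L))))
E={'deck_near':((-.12,-.15),(-.12,.15),.01),'deck_far':((.12,-.15),(.12,.15),.01),'plate_near':((-.021,-.06),(-.021,.12),.026),'plate_far':((.089,-.06),(.089,.12),.026),'plate_right':((-.021,-.06),(.089,-.06),.026),'plate_left':((-.021,.12),(.089,.12),.026),'deck_right':((-.12,-.15),(.12,-.15),.01),'deck_left':((-.12,.15),(.12,.15),.01)}
if __name__=='__main__':
    for n,f in zip(('scene','top'),sys.argv[1:]): run(n,f,E)
E
python3 edge.py u1.png u1t.png
```

```text
scene deck_near 53 off mm at A -1.63 at B -0.70  slope deg 0.18
scene deck_far 54 off mm at A -1.82 at B -0.94  slope deg 0.17
scene plate_near 44 off mm at A 0.43 at B -1.56  slope deg -0.63
scene plate_far 41 off mm at A -1.45 at B -3.32  slope deg -0.59
scene plate_right 57 off mm at A -4.12 at B -5.31  slope deg -0.62
scene plate_left 38 off mm at A 1.77 at B 0.70  slope deg -0.56
scene deck_right 53 off mm at A 1.38 at B 1.29  slope deg -0.02
scene deck_left 43 off mm at A 1.06 at B 1.53  slope deg 0.11
top deck_near 49 off mm at A 0.01 at B 0.40  slope deg 0.08
top deck_far 49 off mm at A 0.09 at B 0.97  slope deg 0.17
top plate_near 43 off mm at A 4.07 at B 1.91  slope deg -0.69
top plate_far 19 off mm at A 0.66 at B -0.69  slope deg -0.43
top plate_right 35 off mm at A -2.04 at B -2.91  slope deg -0.45
top plate_left 31 off mm at A 1.00 at B -0.19  slope deg -0.62
top deck_right 44 off mm at A -1.14 at B -0.58  slope deg 0.13
top deck_left 47 off mm at A -2.33 at B -0.46  slope deg 0.45
```

Request:
carry_out(
  commands=[0.015,0,-0.018,0,1,0.015,0,-0.018,0,1,0.015,0,-0.018,0,1,0.015,0,-0.018,0,1,0.013,0,-0.016,0,1,0.01,0,-0.012,0,1,0.005,0,-0.006,0,1,0,0,0,0,1],
)

```text
time_s: 24.85
ee_pos: [0.577, -0.247, 0.0553]
ee_rot: [-0.3, 39.3, -20.4]
force: [-0.1, -0.0, -3.7]
width: 0.0614
```

```bash
python3 st.py; python3 -c "
from h import *
p,M,s=pose(); print(tool([p[0],p[1],.0425]))"
```

```text
24.85 [ 0.577  -0.247   0.0553] [-24.9107  14.9293 -62.4188 -37.922    3.4556  -3.1032] F [-0.1143 -0.0416 -3.6521] 0.061420408544895985
[[ 0.7247  0.3465  0.5956]
 [-0.2701  0.9381 -0.217 ]
 [-0.6339 -0.0036  0.7734]]
lean from down 50.659528581562284 az -20.440781538660975 y-tilt -0.20582886561762 grasp [ 0.5633 -0.2419  0.0674]
[ 0.0081  0.     -0.0099]
```

Request:
carry_out(
  commands=[0.002,0,-0.0025,0,1,0.002,0,-0.0025,0,1,0.001,0,-0.001,0,1,0,0,0,0,1,0,0,0,0,1,0,0,0,0,1,0,0,0,0,1,0,0,0,0,1],
)

```text
time_s: 25.52
ee_pos: [0.5789, -0.2479, 0.0501]
ee_rot: [-0.3, 39.1, -20.5]
force: [0.3, 0.5, -2.1]
width: 0.0607
```

```bash
python3 st.py; python3 -c "
from h import *
q=snap('scene','t5.png');cv2.imwrite('pics/t5c.png',cv2.resize(q['frame'][280:440,160:360,::-1],None,fx=3.6,fy=3.6,interpolation=2))"
```

```text
25.5167 [ 0.5789 -0.2479  0.0501] [-24.9141  16.2008 -62.6286 -39.6445   3.4558  -3.1024] F [ 0.304   0.4593 -2.107 ] 0.060690848573480505
[[ 0.7271  0.3466  0.5927]
 [-0.2713  0.938  -0.2157]
 [-0.6307 -0.0039  0.776 ]]
lean from down 50.89998075068924 az -20.459227360228084 y-tilt -0.22459725873206016 grasp [ 0.565  -0.2427  0.0621]
```

View pics/t5c.png

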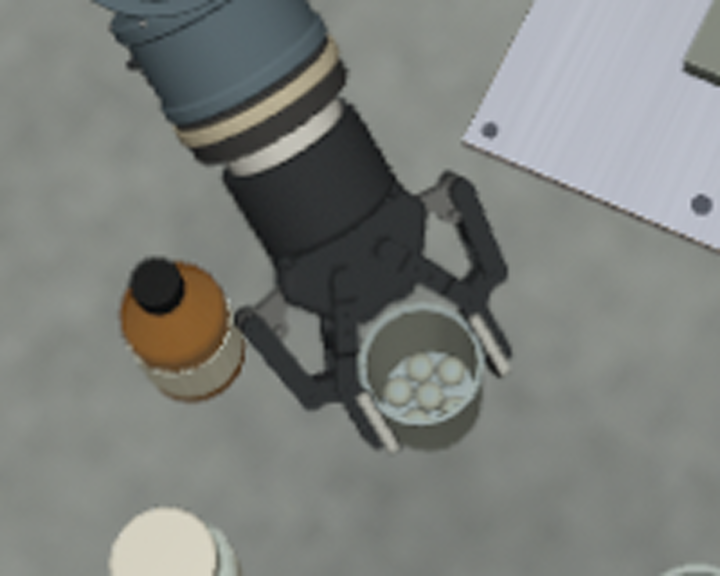

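Request:
carry_out(
  commands=[0.002,0,-0.002,0,1,0.002,0,-0.002,0,1,0.001,0,-0.0015,0,1,0,0,0,0,1,0,0,0,0,-0.5,0,0,0,0,-0.9,0,0,0,0,-0.9,0,0,0,0,-0.9],
)

```text
time_s: 26.23
ee_pos: [0.5803, -0.2485, 0.0431]
ee_rot: [-0.3, 38.9, -20.5]
force: [-0.5, 0.0, 0.7]
width: 0.081
```

```bash
python3 st.py; python3 -c "
from h import *
q=snap('scene','t6.png');cv2.imwrite('pics/t6c.png',cv2.resize(q['frame'][280:440,160:360,::-1],None,fx=3.6,fy=3.6,interpolation=2))"
```

```text
26.2333 [ 0.5803 -0.2485  0.0431] [-24.9139  17.7209 -62.8721 -41.559    3.4598  -3.1042] F [-0.4756  0.0237  0.6885] 0.08104519743086366
[[ 0.7286  0.3465  0.5908]
 [-0.2719  0.938  -0.2148]
 [-0.6286 -0.0041  0.7777]]
lean from down 51.050629058244944 az -20.46336200445369 y-tilt -0.23568760211202375 grasp [ 0.5664 -0.2434  0.0551]
```

View pics/t6c.png

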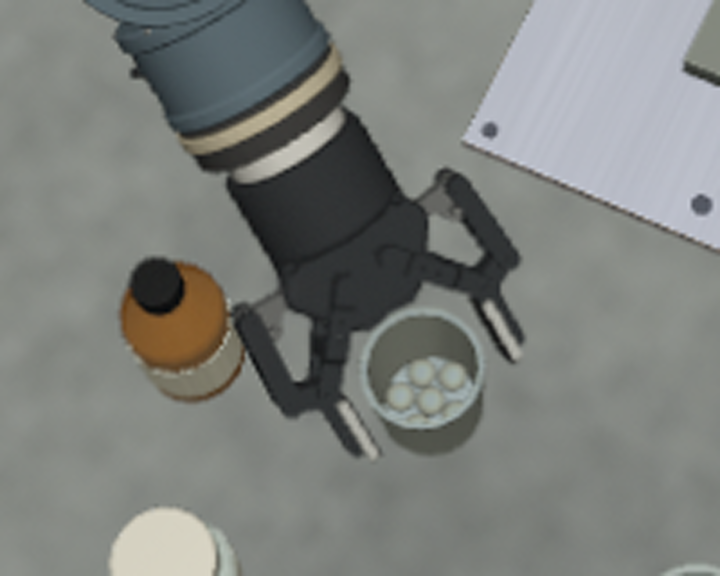

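```bash
python3 - <<'E'
from h import *
p,M,s=pose()
A=np.array([p[0]-.005,p[1],.15]);B=np.r_[d2w(-.060,-.02),.07];C=np.r_[d2w(-.055,-.02),.025]
for a,b in((p,A),(A,B),(B,C)): print(b,M.T@(b-a),np.linalg.norm(b-a))
print('dir deck x',M.T@[np.cos(np.radians(9.15)),np.sin(np.radians(9.15)),0])
E
```

```text
[ 0.5753 -0.2485  0.15  ] [-0.0708 -0.0022  0.0802] 0.10698153840985858
[0.5184 0.0317 0.07  ] [-0.0673  0.2435 -0.156 ] 0.2969170216138758
[0.5234 0.0325 0.025 ] [ 0.0317  0.0026 -0.0323] 0.04527692569068708
dir deck x [0.6761 0.4912 0.5491]
```

Request:
carry_out(
  commands=[-0.0236,-0.001,0.0267,0,-0.9,-0.0236,-0.001,0.0267,0,-0.9,-0.0236,0,0.0267,0,-0.9,-0.0084,0.0304,-0.0195,0,1,-0.0084,0.0304,-0.0195,0,1,-0.0084,0.0304,-0.0195,0,1,-0.0084,0.0304,-0.0195,0,1,-0.0084,0.0304,-0.0195,0,1],
)

```text
time_s: 26.95
ee_pos: [0.5508, -0.0749, 0.1117]
ee_rot: [-0.2, 39.8, -21.3]
force: [0.5, -0.0, 0.3]
width: 0.0208
```

```bash
python3 st.py; python3 - <<'E'
from h import *
p,M,s=pose()
B=np.r_[d2w(-.060,-.02),.07];C=np.r_[d2w(-.055,-.02),.025]
print(M.T@(B-p),M.T@(C-B))
E
```

```text
26.95 [ 0.5508 -0.0749  0.1117] [  2.3056  -1.6388 -64.9728 -21.0295 -17.894   15.4573] F [ 0.5249 -0.033   0.2736] 0.020828690281089843
[[ 0.7156  0.3612  0.5979]
 [-0.2787  0.9325 -0.2298]
 [-0.6405 -0.0022  0.7679]]
lean from down 50.17009116429518 az -21.278824500186925 y-tilt -0.1267509824401672 grasp [ 0.5372 -0.0696  0.1238]
[-0.0262  0.0878 -0.0758] [ 0.0321  0.0026 -0.0318]
```

```bash
python3 - <<'E'
from h import *
p,M,s=pose()
B=np.r_[d2w(-.038,-.02),.075];C=np.r_[d2w(-.038,-.02),.024]
print(B,M.T@(B-p),M.T@(C-B))
E
```

```text
[0.5402 0.0352 0.075 ] [-0.0148  0.0989 -0.0598] [ 0.0327  0.0001 -0.0392]
```

Request:
carry_out(
  commands=[-0.004,0.027,-0.013,0,1,-0.004,0.027,-0.015,0,1,-0.003,0.025,-0.015,0,1,-0.003,0.022,-0.015,0,1,0.008,0,-0.01,0,1,0.008,0,-0.01,0,1,0,0,0,0,1,0,0,0,0,1],
)

```text
time_s: 27.62
ee_pos: [0.5439, 0.052, 0.0525]
ee_rot: [0.3, 39.3, -20.4]
force: [1.4, 0.2, 0.1]
width: -0.0001
```

```bash
python3 st.py; python3 - <<'E'
from h import *
p,M,s=pose();print(w2d(p))
C=np.r_[d2w(-.038,-.02),.024]
print(M.T@(C-p)); print('dir deck x',M.T@[np.cos(np.radians(9.15)),np.sin(np.radians(9.15)),0])
q=snap('scene','v1.png');cv2.imwrite('pics/v1c.png',cv2.resize(q['frame'][190:350,270:490,::-1],None,fx=3.6,fy=3.6,interpolation=2))
E
```

```text
27.6167 [0.5439 0.052  0.0525] [ 23.5046  10.507  -64.9969 -26.8375 -32.4266  31.6428] F [1.3921 0.1846 0.0838] -7.001993040960707e-05
[[ 0.7251  0.3511  0.5924]
 [-0.2694  0.9363 -0.2252]
 [-0.6338  0.0037  0.7735]]
lean from down 50.66902655082707 az -20.382418060018548 y-tilt 0.21232124345087683 grasp [0.5302 0.0571 0.0645]
[-0.0316 -0.004 ]
[ 0.0198 -0.0172 -0.0205]
dir deck x [0.673  0.4956 0.5491]
```

View pics/v1c.png

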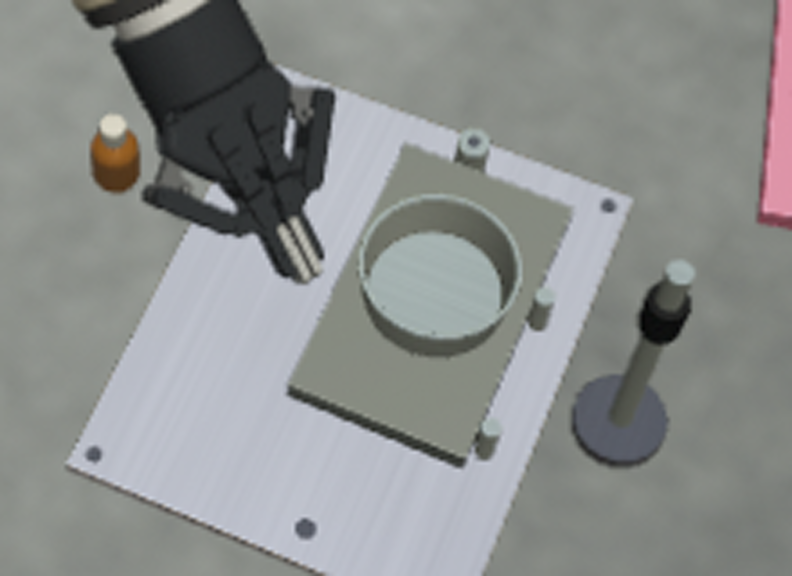

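Request:
carry_out(
  commands=[0.002,-0.008,-0.01,0,1,0.004,-0.006,-0.009,0,1,0.004,-0.004,-0.006,0,1,0,0,0,0,1,0,0,0,0,1,0,0,0,0,1,0,0,0,0,1,0,0,0,0,1],
)

```text
time_s: 28.33
ee_pos: [0.5438, 0.0443, 0.0341]
ee_rot: [-0.4, 40.2, -21.8]
force: [0.6, 0.1, 0.1]
width: -0.0001
```

```bash
python3 st.py; python3 - <<'E'
from h import *
p,M,s=pose();print(w2d(p))
E
```

```text
28.3333 [0.5438 0.0443 0.0341] [ 22.699   13.3917 -65.0015 -28.5552 -32.3752  32.0233] F [0.6041 0.0868 0.1142] -7.962405973991548e-05
[[ 0.7091  0.3677  0.6016]
 [-0.2838  0.9299 -0.2338]
 [-0.6454 -0.0049  0.7638]]
lean from down 49.80190010038394 az -21.81098441506902 y-tilt -0.2835954191300744 grasp [0.5303 0.0497 0.0464]
[-0.033  -0.0116]
```

Request:
carry_out(
  commands=[0.004,-0.001,-0.006,0,1,0.004,-0.001,-0.006,0,1,0.003,0.002,0.002,0,1,0.002,0.0015,0.0015,0,1,0.002,0.0015,0.0015,0,1,0.0013,0.001,0.0011,0,1,0.0013,0.001,0.0011,0,1,0.0013,0.001,0.0011,0,1],
)

```text
time_s: 29.0
ee_pos: [0.5526, 0.0455, 0.0154]
ee_rot: [-1.6, 40.8, -22.7]
force: [-77.2, 21.9, 75.1]
width: 0.0
```

```bash
python3 st.py; python3 - <<'E'
from h import *
p,M,s=pose();print(w2d(p))
E
```

```text
29.0 [0.5526 0.0455 0.0154] [ 22.4926  17.2058 -63.7267 -30.1357 -32.4615  31.7691] F [-77.1737  21.9459  75.1137] 2.8048497336370423e-05
[[ 0.6981  0.369   0.6136]
 [-0.2919  0.9292 -0.2267]
 [-0.6538 -0.0208  0.7564]]
lean from down 49.16884530125912 az -22.69051255028362 y-tilt -1.1929887434044053 grasp [0.5393 0.051  0.0279]
[-0.0241 -0.0119]
```

Request:
carry_out(
  commands=[-0.004,0,0,0,1,-0.008,0,0,0,1,-0.01,0,0.006,0,1,-0.01,0,0.015,0,1,0,0,0.02,0,1,0,0,0.02,0,1,0,0,0.02,0,1,0,0,0,0,1],
)

```text
time_s: 29.67
ee_pos: [0.5799, 0.037, 0.0992]
ee_rot: [-2.0, 41.0, -22.8]
force: [0.9, 0.3, 2.1]
width: 0.0003
```

```bash
python3 st.py; python3 - <<'E'
from h import *
q=snap('scene','v2.png');t=snap('top','v2t.png');cv2.imwrite('pics/v2c.png',cv2.resize(q['frame'][215:325,345:455,::-1],None,fx=5.4,fy=5.4,interpolation=2))
E
python3 edge.py v2.png v2t.png
```

```text
29.6667 [0.5799 0.037  0.0992] [ 19.7176   5.5775 -56.0644 -11.9487 -30.6333  29.0089] F [0.9136 0.3289 2.1114] 0.00026458129997107896
[[ 0.6959  0.3656  0.6181]
 [-0.2919  0.9304 -0.2217]
 [-0.6562 -0.0261  0.7542]]
lean from down 48.991659655601524 az -22.75477317883168 y-tilt -1.496799328624722 grasp [0.5667 0.0426 0.1117]
scene deck_near 25 off mm at A -2.31 at B 0.58  slope deg 0.55
scene deck_far 57 off mm at A -1.70 at B -0.97  slope deg 0.14
scene plate_near 22 off mm at A -2.12 at B 7.22  slope deg 2.97
scene plate_far 44 off mm at A -2.46 at B -2.38  slope deg 0.02
scene plate_right 55 off mm at A -5.47 at B -5.40  slope deg 0.04
scene plate_left 35 off mm at A 0.50 at B 0.55  slope deg 0.03
scene deck_right 53 off mm at A 1.32 at B 1.39  slope deg 0.02
scene deck_left 20 off mm at A 4.64 at B 0.01  slope deg -1.10
top deck_near 26 off mm at A 0.58 at B -0.68  slope deg -0.24
top deck_far 49 off mm at A 0.10 at B 0.93  slope deg 0.16
top plate_near 17 off mm at A -0.21 at B 3.52  slope deg 1.19
top plate_far 18 off mm at A -0.70 at B -0.05  slope deg 0.21
top plate_right 41 off mm at A -3.15 at B -2.71  slope deg 0.23
top plate_left 32 off mm at A 0.39 at B -0.95  slope deg -0.70
top deck_right 44 off mm at A -1.17 at B -0.58  slope deg 0.14
top deck_left 47 off mm at A -2.33 at B -0.46  slope deg 0.45
```

View pics/v2c.png

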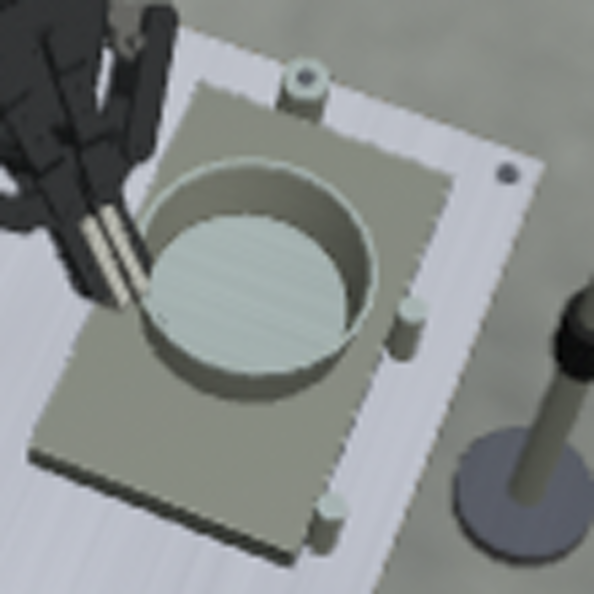

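View pics/v2.png

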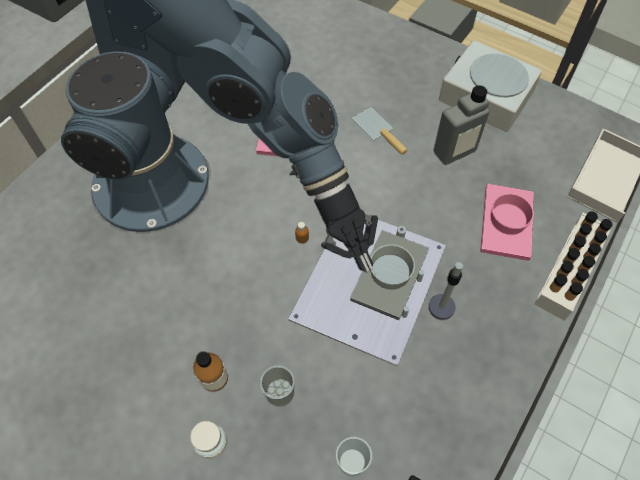

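```bash
python3 - <<'E'
from h import *
p,M,s=pose();print(w2d(p))
A=np.r_[d2w(.038,-.108),.095];B=np.r_[d2w(.038,-.108),.025]
print(A,M.T@(A-p),M.T@(B-A)); print('dir deck y',M.T@[-np.sin(np.radians(9.15)),np.cos(np.radians(9.15)),0])
E
```

```text
[-0.0014 -0.0243]
[ 0.6292 -0.0396  0.095 ] [ 0.059  -0.0519  0.0487] [ 0.0461  0.002  -0.0526]
dir deck y [-0.3991  0.8604 -0.3168]
```

Request:
carry_out(
  commands=[0.019,-0.017,0.016,0,1,0.019,-0.017,0.016,0,1,0.019,-0.017,0.016,0,1,0.013,0,-0.016,0,1,0.013,0,-0.015,0,1,0.011,0.002,-0.012,0,1,0.005,0,-0.006,0,1,0,0,0,0,1],
)

```text
time_s: 30.43
ee_pos: [0.6205, -0.0388, 0.0176]
ee_rot: [-2.7, 41.9, -23.0]
force: [-0.8, 0.3, -0.6]
width: 0.0001
```

```bash
python3 st.py; python3 - <<'E'
from h import *
p,M,s=pose();print(w2d(p))
q=snap('scene','v3.png');cv2.imwrite('pics/v3c.png',cv2.resize(q['frame'][190:350,270:490,::-1],None,fx=3.6,fy=3.6,interpolation=2))
E
```

```text
30.4333 [ 0.6205 -0.0388  0.0176] [  7.4615  19.9513 -58.3403 -32.1851 -22.1661  18.7531] F [-0.8144  0.3148 -0.6254] 0.00012841101552465276
[[ 0.6856  0.3614  0.6319]
 [-0.2907  0.9318 -0.2175]
 [-0.6674 -0.0346  0.7439]]
lean from down 48.13559797107305 az -22.97743280641389 y-tilt -1.9804555703655642 grasp [ 0.6074 -0.0333  0.0303]
[ 0.0295 -0.1059]
```

View pics/v3c.png

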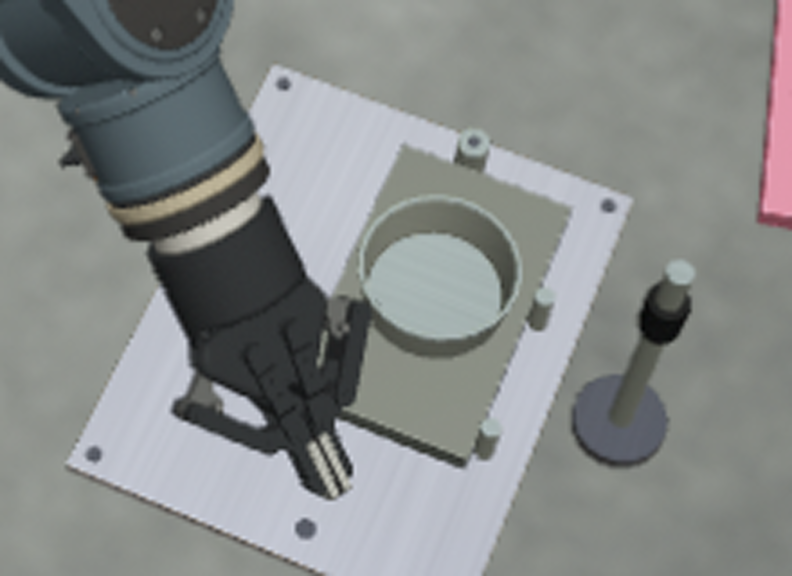

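```bash
python3 - <<'E'
from h import *
p,M,s=pose()
A=np.r_[d2w(.020,-.130),.03];print(A,M.T@(A-p)); print('up 1cm',M.T@[0,0,.01])
E
```

```text
[ 0.6149 -0.0642  0.03  ] [-0.0044 -0.0261  0.011 ]
up 1cm [-0.0067 -0.0003  0.0074]
```

Request:
carry_out(
  commands=[-0.007,-0.006,0.008,0,1,0,-0.012,0.003,0,1,0.002,-0.012,0,0,-0.9,0,0,0,0,-0.9,0,0,0,0,-0.9,0,0,0,0,-0.9,0,0,0,0,-0.9,0,0,0,0,-0.9],
)

```text
time_s: 31.15
ee_pos: [0.6106, -0.0651, 0.0301]
ee_rot: [-2.8, 42.1, -22.9]
force: [0.5, -0.5, 0.2]
width: 0.0725
```

```bash
python3 st.py; python3 - <<'E'
from h import *
p,M,s=pose();print(w2d(p))
A=np.r_[d2w(.020,-.130),.018];print(A,M.T@(A-p))
q=snap('scene','v4.png');cv2.imwrite('pics/v4c.png',cv2.resize(q['frame'][190:350,270:490,::-1],None,fx=3.6,fy=3.6,interpolation=2))
E
```

```text
31.15 [ 0.6106 -0.0651  0.0301] [  3.7503  17.025  -59.6741 -31.4078 -19.4102  15.7804] F [ 0.5166 -0.5146  0.2157] 0.07254636961366327
[[ 0.6838  0.358   0.6358]
 [-0.2882  0.933  -0.2154]
 [-0.6703 -0.036   0.7412]]
lean from down 47.90975853656413 az -22.854228244571146 y-tilt -2.061117277378763 grasp [ 0.5977 -0.0596  0.0429]
[ 0.0156 -0.1302]
[ 0.6149 -0.0642  0.018 ] [ 0.0108  0.0028 -0.0065]
```

View pics/v4c.png

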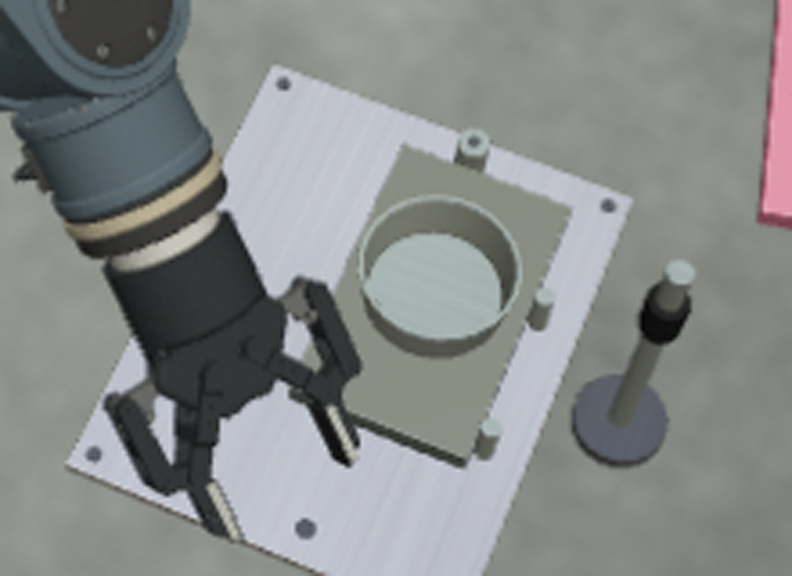

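Request:
carry_out(
  commands=[0.01,0.001,0.009,0,-0.9,0.01,0.001,0.009,0,-0.9,0.004,0,-0.005,0,-0.9,0.004,0,-0.004,0,-0.9,0,0,0,0,-0.9,0,0,0,0,-0.9,0,0,0,0,-0.9,0,0,0,0,-0.9],
)

```text
time_s: 31.87
ee_pos: [0.6348, -0.0711, 0.0151]
ee_rot: [-2.9, 42.3, -22.8]
force: [0.2, 1.0, 0.1]
width: 0.081
```

```bash
python3 st.py; python3 - <<'E'
from h import *
p,M,s=pose();print(w2d(p))
q=snap('scene','v5.png');cv2.imwrite('pics/v5c.png',cv2.resize(q['frame'][190:350,270:490,::-1],None,fx=3.6,fy=3.6,interpolation=2))
E
```

```text
31.8667 [ 0.6348 -0.0711  0.0151] [  2.6285  21.0516 -56.9254 -32.8    -18.5029  14.8359] F [0.1709 1.0377 0.0986] 0.08102388740620571
[[ 0.6823  0.3554  0.6388]
 [-0.2864  0.934  -0.2137]
 [-0.6726 -0.0371  0.7391]]
lean from down 47.730120090027626 az -22.766992857438314 y-tilt -2.1258790015440683 grasp [ 0.6219 -0.0657  0.0279]
[ 0.0386 -0.14  ]
```

View pics/v5c.png

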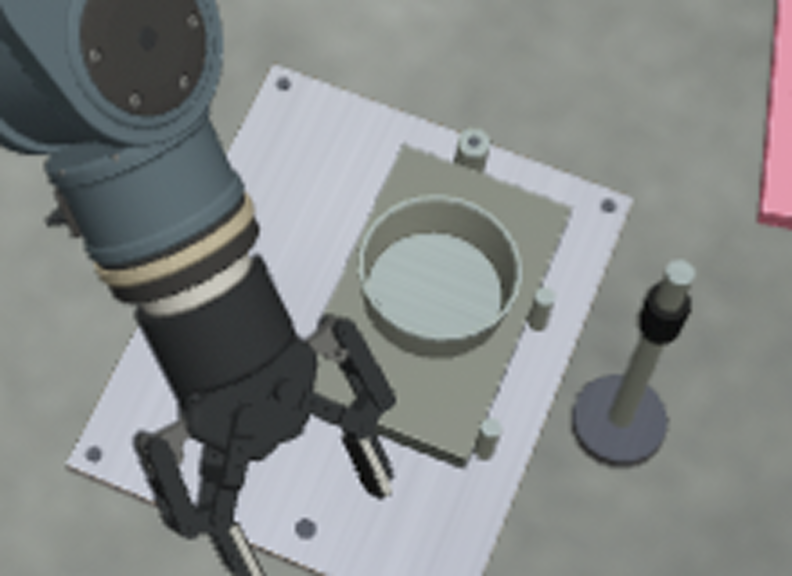

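Request:
carry_out(
  commands=[-0.0015,0.0026,-0.0006,0,-0.9,-0.0012,0.0026,-0.0006,0,-0.9,-0.001,0.0017,-0.0004,0,-0.9,-0.001,0.0017,-0.0004,0,-0.9,-0.0008,0.0013,-0.0004,0,-0.9,-0.0006,0.0013,-0.0004,0,-0.9,0,0,0,0,-0.9,0,0,0,0,-0.9],
)

```text
time_s: 32.58
ee_pos: [0.6327, -0.0564, 0.0179]
ee_rot: [-2.8, 42.2, -22.7]
force: [-0.3, -0.1, -0.5]
width: 0.0812
```

```bash
python3 st.py; python3 -c "
from h import *
p,M,s=pose();print(w2d(p))"
```

```text
32.5833 [ 0.6327 -0.0564  0.0179] [  4.6398  20.4695 -56.9216 -31.7977 -19.8919  16.3275] F [-0.3224 -0.0575 -0.4659] 0.08117322546245219
[[ 0.6834  0.3549  0.638 ]
 [-0.2859  0.9342 -0.2134]
 [-0.6718 -0.0365  0.7399]]
lean from down 47.796251879432795 az -22.703489572433458 y-tilt -2.0945838317266916 grasp [ 0.6197 -0.051   0.0307]
[ 0.0388 -0.1251]
```

Request:
carry_out(
  commands=[-0.0004,0.0013,-0.0004,0,-0.9,-0.0004,0.0013,-0.0004,0,-0.9,-0.0004,0.0013,-0.0004,0,-0.9,-0.0004,0.0013,-0.0004,0,-0.9,0,0,0,0,-0.9,0,0,0,0,-0.9,0,0,0,0,-0.9,0,0,0,0,-0.9],
)

```text
time_s: 33.25
ee_pos: [0.6324, -0.0503, 0.0174]
ee_rot: [-2.8, 42.2, -22.7]
force: [-0.0, 0.0, -0.0]
width: 0.081
```

```bash
python3 st.py; python3 - <<'E'
from h import *
p,M,s=pose();print(w2d(p))
q=snap('scene','v6.png');cv2.imwrite('pics/v6c.png',cv2.resize(q['frame'][190:350,270:490,::-1],None,fx=3.6,fy=3.6,interpolation=2))
E
```

```text
33.25 [ 0.6324 -0.0503  0.0174] [  5.4815  20.5213 -56.8245 -31.5178 -20.4912  16.9799] F [-0.0252  0.0191 -0.011 ] 0.08096619676607782
[[ 0.6832  0.3552  0.6381]
 [-0.2861  0.9341 -0.2136]
 [-0.6719 -0.0366  0.7398]]
lean from down 47.788578152511484 az -22.723598047959168 y-tilt -2.099917367866702 grasp [ 0.6194 -0.0449  0.0302]
[ 0.0394 -0.1191]
```

View pics/v6c.png

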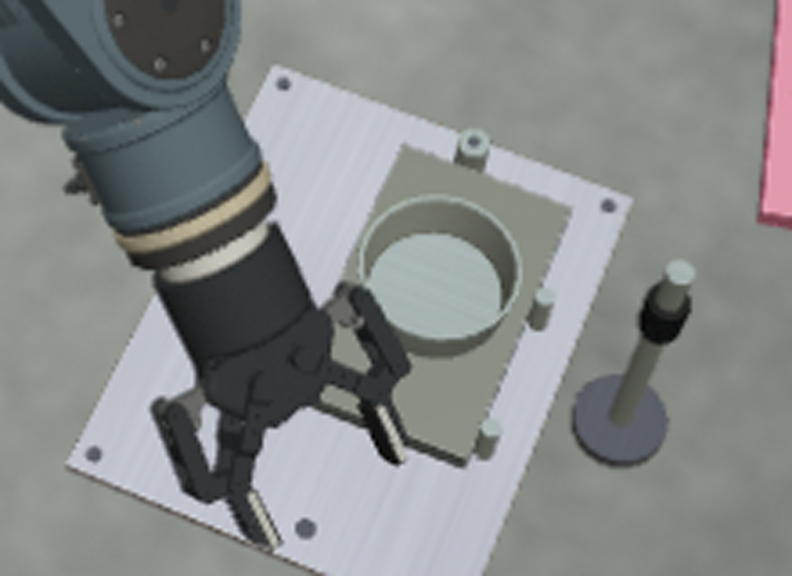

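Request:
carry_out(
  commands=[-0.0004,0.0013,-0.0004,0,-0.9,-0.0004,0.0013,-0.0004,0,-0.9,-0.0004,0.0013,-0.0004,0,-0.9,0,0,0,0,-0.9,0,0,0,0,-0.9,0,0,0,0,-0.9,0,0,0,0,-0.9,0,0,0,0,-0.9],
)

```text
time_s: 33.97
ee_pos: [0.6321, -0.0476, 0.0177]
ee_rot: [-3.0, 42.1, -23.1]
force: [0.2, -2.8, 1.0]
width: 0.0813
```

```bash
python3 st.py; python3 -c "
from h import *
p,M,s=pose();print(w2d(p))"
```

```text
33.9667 [ 0.6321 -0.0476  0.0177] [  6.0427  20.5327 -56.7389 -31.298  -21.1434  17.4971] F [ 0.2313 -2.7916  1.0173] 0.081306157951251
[[ 0.6826  0.3591  0.6365]
 [-0.2905  0.9325 -0.2146]
 [-0.6706 -0.0384  0.7408]]
lean from down 47.88535481786343 az -23.0518853507469 y-tilt -2.200729522451831 grasp [ 0.6191 -0.042   0.0305]
[ 0.0396 -0.1163]
```

Contact at 2.8 N; I keep pushing gently.

Request:
carry_out(
  commands=[-0.0003,0.001,-0.0003,0,-0.9,-0.0003,0.001,-0.0003,0,-0.9,-0.0003,0.001,-0.0003,0,-0.9,-0.0003,0.001,-0.0003,0,-0.9,-0.0003,0.001,-0.0003,0,-0.9,-0.0003,0.001,-0.0003,0,-0.9,0,0,0,0,-0.9,0,0,0,0,-0.9],
)

```text
time_s: 34.63
ee_pos: [0.632, -0.0461, 0.0191]
ee_rot: [-3.4, 41.8, -24.0]
force: [-0.5, -2.6, 1.5]
width: 0.081
```

```bash
python3 st.py; python3 -c "
from h import *
p,M,s=pose();print(w2d(p))"
```

```text
34.6333 [ 0.632  -0.0461  0.0191] [  6.7764  20.5607 -56.5462 -30.968  -22.4235  18.2896] F [-0.4674 -2.5772  1.5179] 0.08097018488034766
[[ 0.6811  0.3703  0.6317]
 [-0.3032  0.9279 -0.2171]
 [-0.6665 -0.0437  0.7442]]
lean from down 48.20205703882915 az -23.998672624616642 y-tilt -2.504025974588674 grasp [ 0.619  -0.0404  0.0318]
[ 0.0397 -0.1149]
```

Request:
carry_out(
  commands=[-0.0008,0.0025,-0.0007,0,-0.9,-0.0008,0.0025,-0.0007,0,-0.9,-0.001,0.003,-0.0008,0,-0.9,-0.001,0.003,-0.0008,0,-0.9,-0.001,0.003,-0.0008,0,-0.9,0,0,0,0,-0.9,0,0,0,0,-0.9,0,0,0,0,-0.9],
)

```text
time_s: 35.3
ee_pos: [0.6302, -0.0441, 0.0219]
ee_rot: [-4.4, 41.1, -26.4]
force: [-0.7, -4.5, 1.8]
width: 0.081
```

```bash
python3 st.py; python3 -c "
from h import *
p,M,s=pose();print(w2d(p))"
```

```text
35.3 [ 0.6302 -0.0441  0.0219] [  8.3683  20.578  -56.1054 -29.9348 -25.4009  20.0949] F [-0.6512 -4.529   1.799 ] 0.08101068081712515
[[ 0.6748  0.3972  0.622 ]
 [-0.3343  0.9159 -0.2222]
 [-0.6579 -0.058   0.7508]]
lean from down 48.856819264698565 az -26.354237043010595 y-tilt -3.3244367235910275 grasp [ 0.6174 -0.0378  0.0344]
[ 0.0383 -0.1126]
```

```bash
python3 - <<'E'
from h import *
p,M,s=pose()
A=p+np.r_[d2w(0,-.02)-d2w(0,0),.0];B=A+[0,0,.11];C=np.array([.565,-.248,.15])
for a,b in((p,A),(A,B),(B,C)): print(b,M.T@(b-a),np.linalg.norm(b-a))
E
```

```text
[ 0.6334 -0.0639  0.0219] [ 0.0087 -0.0168  0.0064] 0.019999999999999993
[ 0.6334 -0.0639  0.1319] [-0.0724 -0.0064  0.0826] 0.11000000000000001
[ 0.565 -0.248  0.15 ] [ 0.0035 -0.1969  0.012 ] 0.19725743399223022
```

Request:
carry_out(
  commands=[0.003,-0.017,0.004,0,-0.9,-0.02,-0.002,0.022,0,-0.9,-0.024,-0.002,0.028,0,-0.9,-0.026,-0.002,0.031,2,-0.9,0,-0.035,0.002,2,-0.9,0,-0.035,0.002,0,-0.9,0,-0.035,0.002,0,-0.9,0,-0.03,0.002,0,-0.9],
)

```text
time_s: 35.97
ee_pos: [0.5764, -0.1797, 0.142]
ee_rot: [-0.2, 41.5, -25.1]
force: [0.4, -0.2, -0.0]
width: 0.0815
```

```bash
python3 st.py; python3 - <<'E'
from h import *
p,M,s=pose();print(tool([.5555,-.248,.14]))
q=snap('scene','w1.png');t=snap('top','w1t.png');cv2.imwrite('pics/w1c.png',cv2.resize(q['frame'][215:325,345:455,::-1],None,fx=5.4,fy=5.4,interpolation=2))
E
python3 edge.py w1.png w1t.png
```

```text
35.9667 [ 0.5764 -0.1797  0.142 ] [-12.3857  -1.4022 -56.5015 -12.8926  -9.4658   8.3201] F [ 0.4066 -0.2095 -0.012 ] 0.08150434832727806
[[ 0.6784  0.422   0.6014]
 [-0.3173  0.9066 -0.2782]
 [-0.6627 -0.0021  0.7489]]
lean from down 48.49693400563621 az -25.07095399662639 y-tilt -0.12243769594717675 grasp [ 0.5635 -0.1737  0.1546]
[ 0.0088 -0.0707  0.0049]
scene deck_near 38 off mm at A -1.93 at B -0.48  slope deg 0.28
scene deck_far 54 off mm at A -1.82 at B -0.94  slope deg 0.17
scene plate_near 47 off mm at A -0.79 at B -0.53  slope deg 0.08
scene plate_far 41 off mm at A -2.20 at B -2.25  slope deg -0.02
scene plate_right 55 off mm at A -4.63 at B -4.61  slope deg 0.01
scene plate_left 34 off mm at A 1.50 at B 1.51  slope deg 0.01
scene deck_right 39 off mm at A 1.84 at B 1.14  slope deg -0.17
scene deck_left 40 off mm at A 0.92 at B 1.71  slope deg 0.19
top deck_near 47 off mm at A 0.09 at B 0.37  slope deg 0.05
top deck_far 47 off mm at A 0.17 at B 0.80  slope deg 0.12
top plate_near 42 off mm at A 2.74 at B 3.21  slope deg 0.15
top plate_far 18 off mm at A -0.59 at B -0.01  slope deg 0.18
top plate_right 34 off mm at A -2.56 at B -1.38  slope deg 0.62
top plate_left 30 off mm at A 0.73 at B -0.15  slope deg -0.46
top deck_right 43 off mm at A -1.15 at B -0.59  slope deg 0.13
top deck_left 46 off mm at A -2.20 at B -0.51  slope deg 0.40
```

View pics/w1c.png

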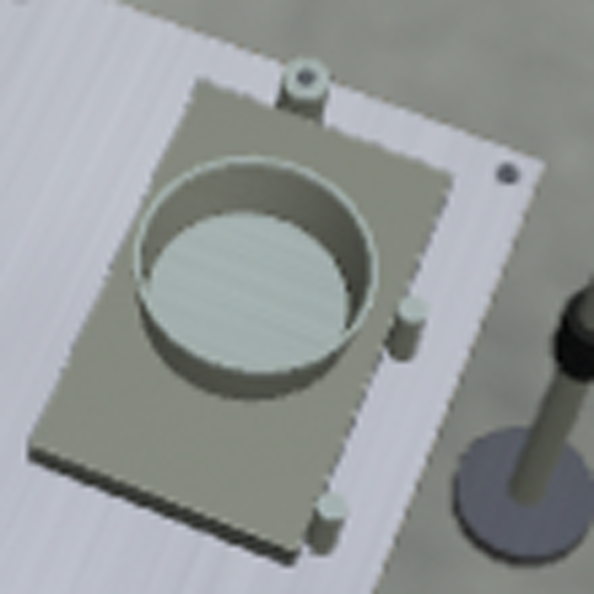

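View pics/w1.png

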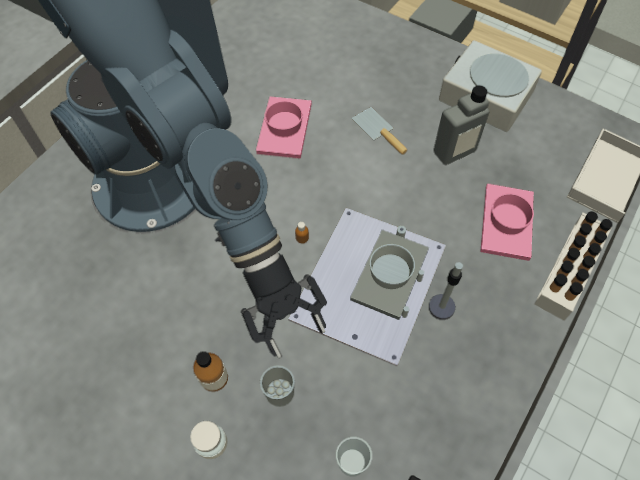

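```bash
python3 - <<'E'
from h import *
p,M,s=pose();A=np.array([.5775,-.2495,.125]);print(M.T@(A-p),M.T@[0,0,-.0825])
im=cv2.imread('pics/w1.png')[345:425,238:318];cv2.imwrite('pics/w1cup.png',cv2.resize(im,None,fx=7,fy=7,interpolation=2))
E
```

```text
[ 0.0341 -0.0599  0.0077] [ 0.0547  0.0002 -0.0618]
```

View pics/w1cup.png

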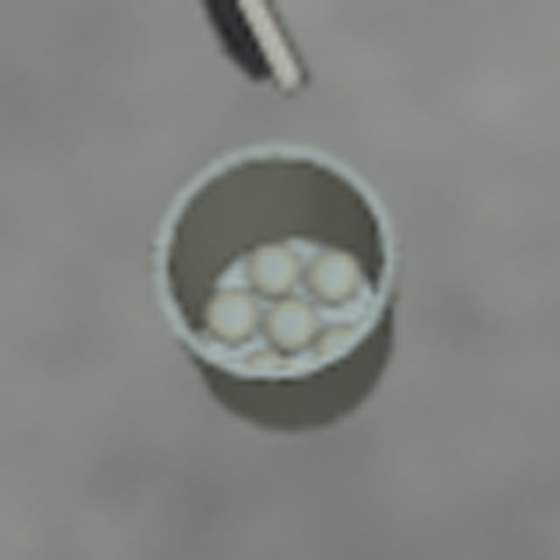

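Request:
carry_out(
  commands=[0.011,-0.02,0.003,0,-0.9,0.011,-0.02,0.003,0,-0.9,0.011,-0.019,0.002,0,-0.9,0,0,0,0,-0.9,0.012,0,-0.014,0,-0.9,0.012,0,-0.014,0,-0.9,0.012,0,-0.014,0,-0.9,0,0,0,0,-0.9],
)

```text
time_s: 36.73
ee_pos: [0.5798, -0.2464, 0.0703]
ee_rot: [0.2, 41.3, -24.7]
force: [-1.2, 0.8, -1.8]
width: 0.0808
```

```bash
python3 st.py; python3 - <<'E'
from h import *
p,M,s=pose();a=M[:,0];A=np.array([.5585,-.241,.060])+.028*a;print(A,M.T@(A-p))
q=snap('scene','w2.png');cv2.imwrite('pics/w2c.png',cv2.resize(q['frame'][280:440,160:360,::-1],None,fx=3.6,fy=3.6,interpolation=2))
E
```

```text
36.7333 [ 0.5798 -0.2464  0.0703] [-22.0338  11.3339 -59.3547 -29.3341  -1.9776   1.9838] F [-1.2285  0.842  -1.7719] 0.08082830903543566
[[ 0.6825  0.4199  0.5983]
 [-0.3134  0.9076 -0.2795]
 [-0.6603  0.0032  0.751 ]]
lean from down 48.67550619085154 az -24.66753994122074 y-tilt 0.1832432229024492 grasp [ 0.5668 -0.2404  0.0829]
[ 0.5776 -0.2498  0.0415] [ 0.0186 -0.0041 -0.022 ]
```

View pics/w2c.png

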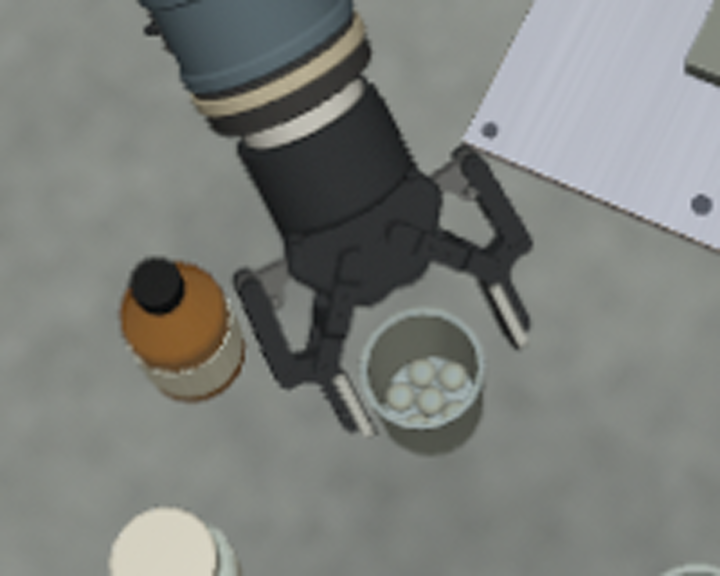

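Request:
carry_out(
  commands=[0.005,-0.004,-0.006,0,-0.9,0.006,0,-0.007,0,-0.9,0.005,0,-0.006,0,-0.9,0,0,0,0,-0.9,0,0,0,0,1,0,0,0,0,1,0,0,0,0,1,0,0,0,0,1],
)

```text
time_s: 37.45
ee_pos: [0.5833, -0.2469, 0.0542]
ee_rot: [0.4, 40.9, -24.2]
force: [-0.9, 0.4, -3.2]
width: 0.0613
```

```bash
python3 st.py; python3 - <<'E'
from h import *
p,M,s=pose()
q=snap('scene','w3.png');cv2.imwrite('pics/w3c.png',cv2.resize(q['frame'][280:440,160:360,::-1],None,fx=3.6,fy=3.6,interpolation=2))
# cup in tool frame
mouth=M.T@(np.array([.5575,-.2415,.07])-p);org=M.T@(np.array([.5575,-.2415,0])-p);np.save('cup.npy',[org,mouth]);print(org,mouth)
E
```

```text
37.45 [ 0.5833 -0.2469  0.0542] [-22.1728  14.4853 -60.1971 -33.7351  -1.5454   1.7202] F [-0.8558  0.3648 -3.1708] 0.06129127434524853
[[ 0.689   0.4142  0.5947]
 [-0.3099  0.9102 -0.2748]
 [-0.6551  0.005   0.7555]]
lean from down 49.070808071357675 az -24.218425023658384 y-tilt 0.28687043549901664 grasp [ 0.5702 -0.241   0.0666]
[ 0.0161 -0.006  -0.0577] [-0.0298 -0.0057 -0.0048]
```

View pics/w3c.png

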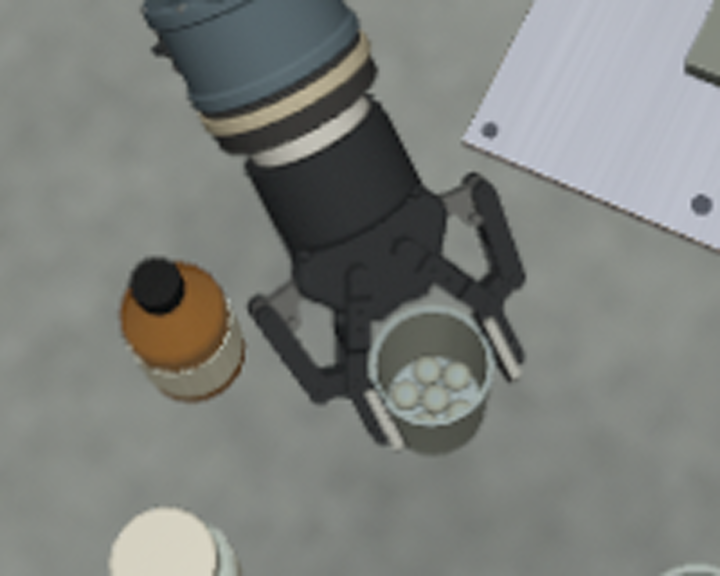

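```bash
cat > plan.py <<'E'
from h import *
org,mouth=np.load('cup.npy')
def Rx(d): return R.from_euler('x',d,degrees=True).as_matrix()
def pour_tcp(M0,phi,lip):
    Mp=M0@Rx(phi); c=Mp@((mouth-org)/np.linalg.norm(mouth-org))
    dn=np.array([0,0,-1.])-c*(-c[2]); dn/=np.linalg.norm(dn)
    rel=Mp@mouth+dn*.030
    return np.array(lip)-rel,c,np.degrees(np.arccos(c[2]))
def rows(p,M,wps):
    # wps: list of (target pos, spin total, n)
    for T,sp,n in wps:
        T=np.array(T); st=(T-p)/n
        for i in range(n):
            print((M.T@st).round(4).tolist(),round(sp/n,2)); M=M@Rx(sp/n); p=p+st
    return p,M
E
python3 - <<'E'
from plan import *
p,M,s=pose(); D=np.array([.6025,.096])
for phi in(-85,-120,-150,-178):
    print(phi,*pour_tcp(M,phi,[D[0]+.012,D[1]-.005,.088]))
E
```

```text
-85 [0.6358 0.0738 0.0909] [-0.1033  0.8718  0.4789] 61.38538554885384
-120 [0.633  0.0811 0.0926] [-0.4087  0.9013  0.1438] 81.73499836189022
-150 [0.6285 0.0828 0.0931] [-0.6874  0.7234 -0.0652] 93.73737415902889
-178 [0.6259 0.08   0.0943] [-0.8917  0.43   -0.1413] 98.12357966712469
```

```bash
python3 - <<'E'
from plan import *
p,M,s=pose()
rows(p,M,[([.585,-.245,.20],0,5),([.633,.075,.18],-84,12)])
E
```

```text
[-0.019, 0.0006, 0.0221] 0.0
[-0.019, 0.0006, 0.0221] 0.0
[-0.019, 0.0006, 0.0221] 0.0
[-0.019, 0.0006, 0.0221] 0.0
[-0.019, 0.0006, 0.0221] 0.0
[-0.0044, 0.0259, -0.0062] -7.0
[-0.0044, 0.0265, -0.003] -7.0
[-0.0044, 0.0267, 0.0002] -7.0
[-0.0044, 0.0264, 0.0035] -7.0
[-0.0044, 0.0258, 0.0067] -7.0
[-0.0044, 0.0248, 0.0098] -7.0
[-0.0044, 0.0234, 0.0127] -7.0
[-0.0044, 0.0217, 0.0155] -7.0
[-0.0044, 0.0196, 0.018] -7.0
[-0.0044, 0.0173, 0.0203] -7.0
[-0.0044, 0.0147, 0.0222] -7.0
[-0.0044, 0.0119, 0.0239] -7.0
```

Request:
carry_out(
  commands=[-0.012,0,0.014,0,1,-0.019,0.0006,0.022,0,1,-0.019,0.0006,0.022,0,1,-0.019,0.0006,0.022,0,1,-0.019,0.0006,0.022,0,1,-0.008,0,0.009,0,1,0,0,0,0,1,0,0,0,0,1],
)

```text
time_s: 38.17
ee_pos: [0.5809, -0.2436, 0.206]
ee_rot: [0.4, 41.3, -24.1]
force: [1.5, 0.1, -4.0]
width: 0.061
```

```bash
python3 st.py; python3 - <<'E'
from plan import *
q=snap('scene','x1.png');cv2.imwrite('pics/x1c.png',cv2.resize(q['frame'][250:430,160:380,::-1],None,fx=3.3,fy=3.3,interpolation=2))
E
```

```text
38.1667 [ 0.5809 -0.2436  0.206 ] [-21.9123  -5.1753 -48.4178  -1.9172  -1.6705   1.9022] F [ 1.4552  0.0947 -3.9844] 0.06096759118069313
[[ 0.6855  0.4135  0.5992]
 [-0.3072  0.9105 -0.2768]
 [-0.6601  0.0057  0.7512]]
lean from down 48.696141991344696 az -24.13620138699819 y-tilt 0.32594720298423147 grasp [ 0.5679 -0.2377  0.2186]
```

View pics/x1c.png

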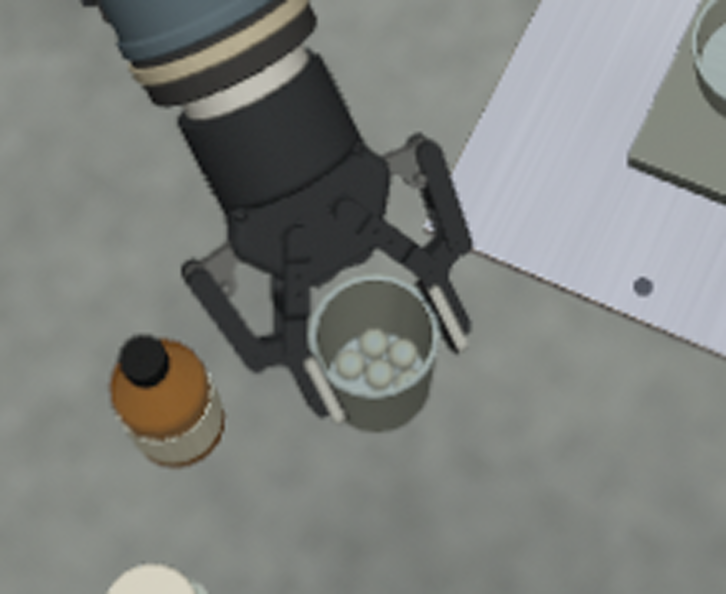

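Request:
carry_out(
  commands=[-0.0044,0.0259,-0.0062,-7,1,-0.0044,0.0265,-0.003,-7,1,-0.0044,0.0267,0,-7,1,-0.0044,0.0264,0.0035,-7,1,-0.0044,0.0258,0.0067,-7,1,-0.0044,0.0248,0.0098,-7,1,-0.0044,0.0234,0.0127,-7,1,-0.0044,0.0217,0.0155,-7,1],
)

```text
time_s: 38.88
ee_pos: [0.6048, -0.0267, 0.1736]
ee_rot: [-57.3, 42.3, -25.0]
force: [0.2, -0.3, -2.9]
width: 0.061
```

```bash
python3 st.py; python3 - <<'E'
from plan import *
p,M,s=pose()
print('tip',np.degrees(np.arccos((M@((mouth-org)/.07))[2])))
for phi in(-30,-60,-90,-120,-125): print(phi,*pour_tcp(M,phi,[.6145,.091,.10]))
rows(p,M,[([.634,.075,.16],-28,4),([.634,.075,.11],0,3)])
E
```

```text
38.8833 [ 0.6048 -0.0267  0.1736] [ 10.3794  -1.4466 -47.9329   1.6466 -25.3793 -31.7571] F [ 0.1902 -0.2974 -2.8599] 0.060974378052170375
[[ 0.6703 -0.2847  0.6853]
 [-0.313   0.7289  0.6089]
 [-0.6728 -0.6227  0.3995]]
lean from down 47.71452085671137 az -25.025863195794738 y-tilt -38.510996788649415 grasp [ 0.5921 -0.0208  0.1864]
tip 42.312348112759366
-30 [0.6349 0.0741 0.1025] [-0.1013  0.8804  0.4633] 62.40265538768188
-60 [0.6328 0.0803 0.1041] [-0.3703  0.9111  0.181 ] 79.57180687570606
-90 [0.6286 0.0825 0.1047] [-0.6577  0.7526 -0.0316] 91.8131634970727
-120 [0.6259 0.0798 0.106 ] [-0.8865  0.4474 -0.1177] 96.7592583828647
-125 [0.6259 0.079  0.1063] [-0.9143  0.3876 -0.1175] 96.749633753666
[-0.0008, 0.0186, 0.0191] -7.0
[-0.0008, 0.0161, 0.0213] -7.0
[-0.0008, 0.0134, 0.0231] -7.0
[-0.0008, 0.0105, 0.0245] -7.0
[0.0112, 0.0123, -0.001] 0.0
[0.0112, 0.0123, -0.001] 0.0
[0.0112, 0.0123, -0.001] 0.0
```

Request:
carry_out(
  commands=[-0.0008,0.0186,0.0191,-7,1,-0.0008,0.0161,0.0213,-7,1,-0.0008,0.0134,0.0231,-7,1,-0.0008,0.0105,0.0245,-7,1,0.0112,0.0123,-0.001,0,1,0.0112,0.0123,-0.001,0,1,0.008,0.009,-0.001,0,1,0,0,0,0,1],
)

```text
time_s: 39.55
ee_pos: [0.6272, 0.086, 0.0933]
ee_rot: [-87.2, 43.2, -25.1]
force: [-1.0, -0.2, -3.6]
width: 0.0608
```

```bash
python3 st.py; python3 - <<'E'
from plan import *
p,M,s=pose()
print('tip',np.degrees(np.arccos((M@((mouth-org)/.07))[2])))
for phi in(0,-30,-60,-90,-95): print(phi,*pour_tcp(M,phi,[.6145,.091,.10]))
rows(p,M,[(pour_tcp(M,-30,[.6145,.091,.098])[0],-28,4),(pour_tcp(M,-60,[.6145,.091,.098])[0],-28,4)])
q=snap('scene','x2.png');cv2.imwrite('pics/x2c.png',cv2.resize(q['frame'][190:350,270:490,::-1],None,fx=3.6,fy=3.6,interpolation=2))
E
```

```text
39.55 [0.6272 0.086  0.0933] [ 23.686   12.7982 -44.2458  -2.0914 -33.2796 -49.1277] F [-1.0032 -0.1605 -3.6415] 0.060768636061105254
[[ 0.6601 -0.5978  0.4548]
 [-0.3096  0.3351  0.8898]
 [-0.6844 -0.7282  0.0361]]
lean from down 46.810283907300715 az -25.13142403115844 y-tilt -46.735536150236456 grasp [0.6147 0.0919 0.1063]
tip 61.83613663949484
0 [0.6344 0.0739 0.1021] [-0.0918  0.8768  0.472 ] 61.83613663949484
-30 [0.6325 0.0801 0.1037] [-0.3644  0.9109  0.1937] 78.83339334217736
-60 [0.6285 0.0823 0.1044] [-0.6552  0.7552 -0.0164] 90.94076152187513
-90 [0.626  0.0797 0.1057] [-0.8864  0.4516 -0.102 ] 95.85192040049472
-95 [0.626  0.079  0.1061] [-0.9143  0.3919 -0.1019] 95.84985147954156
[-0.0001, -0.0028, -0.0007] -7.0
[-0.0001, -0.0027, -0.001] -7.0
[-0.0001, -0.0026, -0.0013] -7.0
[-0.0001, -0.0024, -0.0016] -7.0
[-0.001, 0.0006, 0.0004] -7.0
[-0.001, 0.0005, 0.0004] -7.0
[-0.001, 0.0005, 0.0005] -7.0
[-0.001, 0.0004, 0.0005] -7.0
```

View pics/x2c.png

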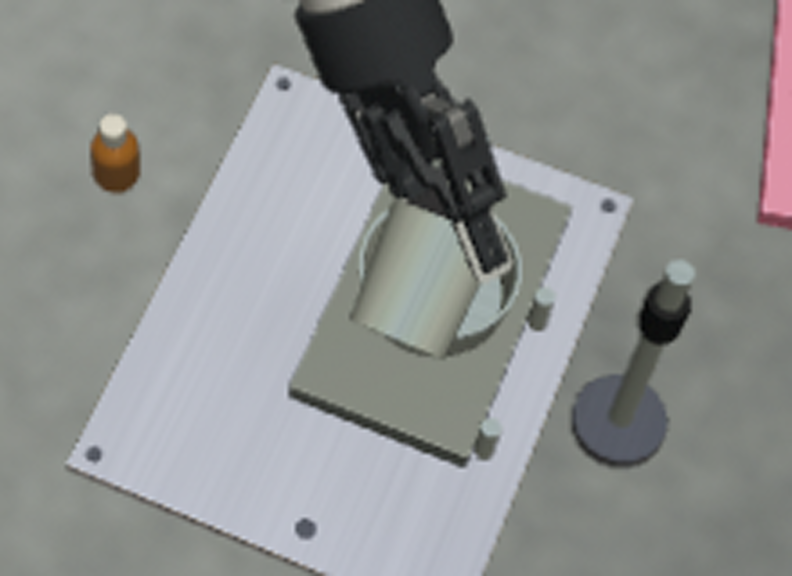

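Request:
carry_out(
  commands=[-0.004,-0.007,-0.0005,-7,1,-0.002,-0.0045,-0.001,-7,1,-0.0001,-0.0026,-0.0013,-7,1,-0.0001,-0.0024,-0.0016,-7,1,-0.001,0.0006,0.0004,-7,1,-0.001,0.0005,0.0004,-7,1,-0.001,0.0005,0.0005,-7,1,-0.001,0.0004,0.0005,-7,1],
)

```text
time_s: 40.27
ee_pos: [0.6269, 0.0796, 0.1109]
ee_rot: [-144.6, 43.4, -25.5]
force: [-0.6, 0.2, -2.6]
width: 0.0614
```

```bash
python3 st.py; python3 - <<'E'
from plan import *
p,M,s=pose()
print('tip',np.degrees(np.arccos((M@((mouth-org)/.07))[2])))
for phi in(0,-20,-40): print(phi,*pour_tcp(M,phi,[.6145,.091,.098]))
rows(p,M,[(pour_tcp(M,-36,[.6145,.091,.098])[0],-36,6)])
E
```

```text
40.2667 [0.6269 0.0796 0.1109] [  22.996    10.7929  -43.1486    1.049   -32.9505 -106.7679] F [-0.6412  0.2083 -2.5719] 0.06138324542143598
[[ 0.6557 -0.7102 -0.2564]
 [-0.3126 -0.5644  0.764 ]
 [-0.6873 -0.4208 -0.5921]]
lean from down 46.58286313536922 az -25.49157586369432 y-tilt -24.88476001308633 grasp [0.6144 0.0855 0.1239]
tip 89.95099482730244
0 [0.6288 0.0822 0.1023] [-0.6268  0.7792  0.0009] 89.95099482730244
-20 [0.6265 0.0812 0.1029] [-0.798   0.5974 -0.0798] 94.57476545975102
-40 [0.626  0.0786 0.1042] [-0.9247  0.3683 -0.0964] 95.53452610518508
[0.0007, 0.0006, 0.0007] -6.0
[0.0007, 0.0006, 0.0007] -6.0
[0.0007, 0.0005, 0.0008] -6.0
[0.0007, 0.0004, 0.0008] -6.0
[0.0007, 0.0003, 0.0009] -6.0
[0.0007, 0.0002, 0.0009] -6.0
```

Request:
carry_out(
  commands=[0.0005,0.0005,0.0005,-6,1,0.0005,0.0005,0.0005,-6,1,0.0005,0.0005,0.0005,-6,1,0.0005,0.0004,0.0005,-6,1,0.0005,0.0003,0.0005,-6,1,0.0005,0.0002,0.0005,-6,1,0,0,0,0,1,0,0,0,0,1],
)

```text
time_s: 40.93
ee_pos: [0.6254, 0.0763, 0.1076]
ee_rot: [177.3, 43.4, -25.7]
force: [-0.6, -0.5, -1.7]
width: 0.0606
```

```bash
python3 st.py; python3 - <<'E'
from plan import *
p,M,s=pose()
print('tip',np.degrees(np.arccos((M@((mouth-org)/.07))[2])))
q=snap('scene','x3.png');t=snap('top','x3t.png');cv2.imwrite('pics/x3c.png',cv2.resize(q['frame'][190:350,270:490,::-1],None,fx=3.6,fy=3.6,interpolation=2))
E
```

```text
40.9333 [0.6254 0.0763 0.1076] [  22.7383   10.8985  -43.6413    0.4312  -32.8801 -144.9003] F [-0.56   -0.476  -1.7454] 0.06064696259396208
[[ 0.6544 -0.4038 -0.6393]
 [-0.3144 -0.9142  0.2557]
 [-0.6877  0.0337 -0.7252]]
lean from down 46.5527437914728 az -25.6588418110441 y-tilt 1.929009042187554 grasp [0.613  0.0823 0.1207]
tip 95.57919642034948
```

View pics/x3c.png

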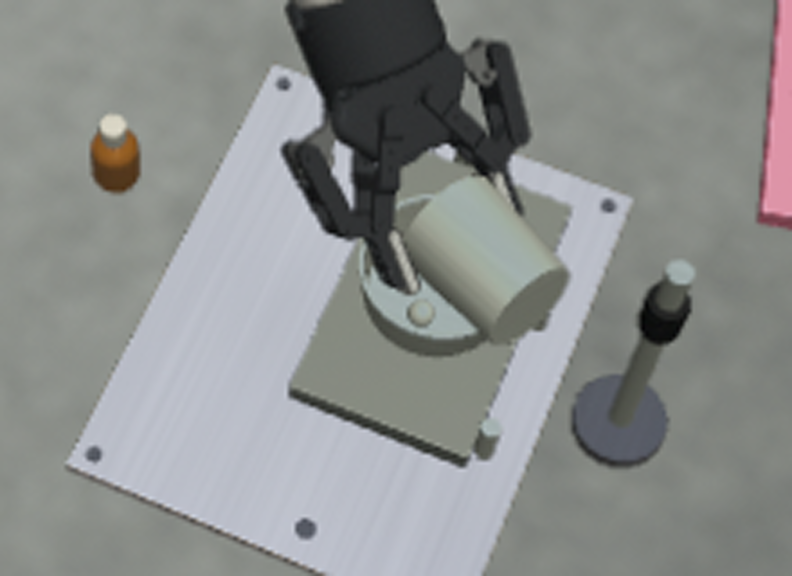

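Request:
carry_out(
  commands=[0.004,0,0,0,1,-0.004,0,0,0,1,0.004,0,0,0,1,-0.004,0,0,0,1,0,0,0,3,1,0,0,0,-3,1,0,0,0,0,1,0,0,0,0,1],
)

```text
time_s: 41.7
ee_pos: [0.6255, 0.0764, 0.1084]
ee_rot: [178.0, 43.4, -25.7]
force: [0.7, 0.6, -1.8]
width: 0.0611
```

```bash
python3 st.py; python3 - <<'E'
from plan import *
q=snap('scene','x4.png');t=snap('top','x4t.png')
a=cv2.resize(q['frame'][215:325,330:480,::-1],None,fx=4,fy=4,interpolation=2);cv2.imwrite('pics/x4c.png',a)
cv2.imwrite('pics/x4d.png',cv2.resize(t['frame'][130:260,240:400,::-1],None,fx=4.5,fy=4.5,interpolation=2))
E
```

```text
41.7 [0.6255 0.0764 0.1084] [  22.7578   10.837   -43.6006    0.5095  -32.9139 -144.2344] F [ 0.7239  0.6236 -1.8045] 0.061111395479149816
[[ 0.6548 -0.4112 -0.6341]
 [-0.3146 -0.9112  0.2661]
 [-0.6872  0.0253 -0.726 ]]
lean from down 46.589277231925074 az -25.65926161320125 y-tilt 1.4471765631970335 grasp [0.6131 0.0824 0.1215]
```

View pics/x4c.png

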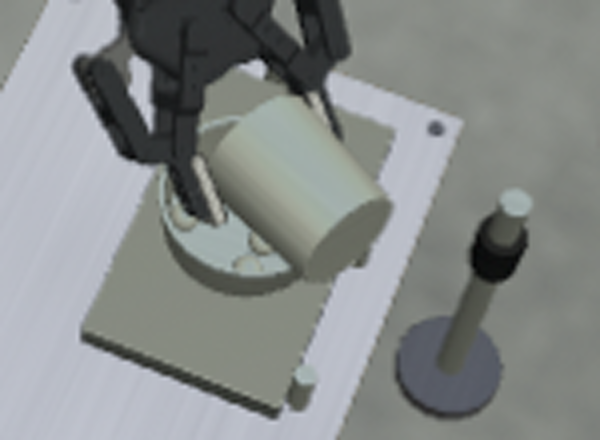

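View pics/x4d.png

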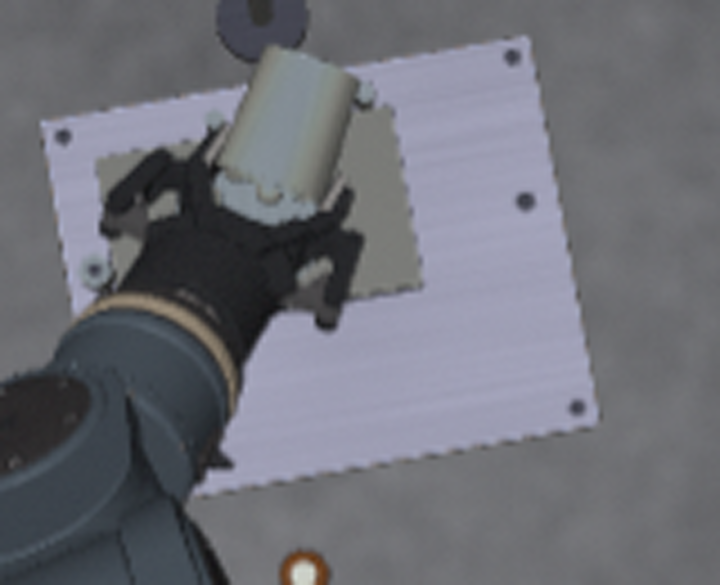

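Request:
carry_out(
  commands=[0.01,0,-0.01,0,1,-0.01,0,0.01,0,1,0.01,0,-0.01,0,1,-0.01,0,0.01,0,1,0,0,0,0,1,0,0,0,0,1,0,0,0,0,1,0,0,0,0,1],
)

```text
time_s: 42.47
ee_pos: [0.6284, 0.0759, 0.1094]
ee_rot: [178.4, 43.3, -25.6]
force: [0.6, -0.3, -1.3]
width: 0.0612
```

```bash
python3 st.py; python3 - <<'E'
from plan import *
f=[]
for i in range(4):
    q=eyes.get_image('scene'); f.append(state()['force'][2])
print(f)
cv2.imwrite('pics/x5c.png',cv2.resize(q['frame'][215:325,330:480,::-1],None,fx=5,fy=5,interpolation=2))
E
```

```text
42.4667 [0.6284 0.0759 0.1094] [  22.5675   10.9768  -43.3395    0.4387  -32.823  -144.1335] F [ 0.6403 -0.2706 -1.2718] 0.061190288921628574
[[ 0.6558 -0.4146 -0.6309]
 [-0.3144 -0.9098  0.271 ]
 [-0.6863  0.0206 -0.727 ]]
lean from down 46.66149468082886 az -25.61497058438218 y-tilt 1.182543645840861 grasp [0.616  0.0819 0.1224]
[np.float64(-2.540808848907392), np.float64(-2.2432756132676177), np.float64(-1.388307974893044), np.float64(-1.7767077391467287)]
```

View pics/x5c.png

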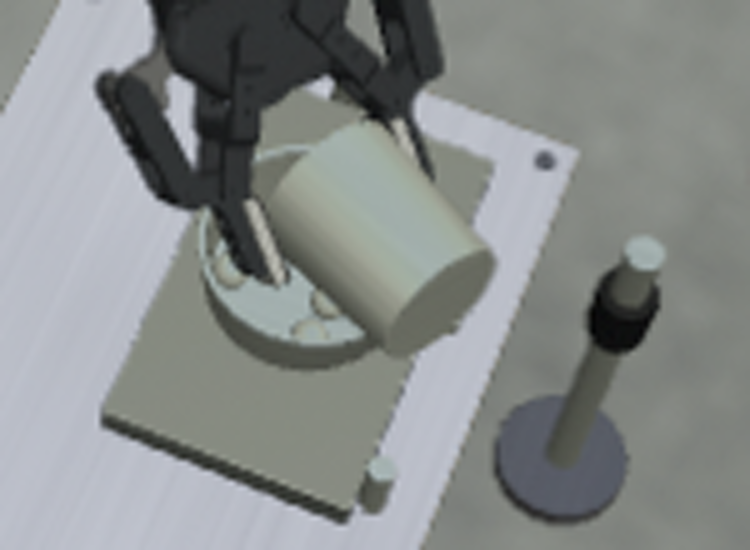

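```bash
python3 - <<'E'
from plan import *
p,M,s=pose()
rows(p,M,[(p+[0,-.02,.05],56,8),(p+[-.02,-.16,.10],56,8)])
E
```

```text
[-0.0035, 0.0024, -0.0052] 7.0
[-0.0035, 0.0018, -0.0055] 7.0
[-0.0035, 0.0011, -0.0056] 7.0
[-0.0035, 0.0004, -0.0057] 7.0
[-0.0035, -0.0003, -0.0057] 7.0
[-0.0035, -0.001, -0.0057] 7.0
[-0.0035, -0.0017, -0.0055] 7.0
[-0.0035, -0.0024, -0.0052] 7.0
[-0.0004, 0.0032, -0.0185] 7.0
[-0.0004, 0.0009, -0.0187] 7.0
[-0.0004, -0.0014, -0.0187] 7.0
[-0.0004, -0.0037, -0.0184] 7.0
[-0.0004, -0.0059, -0.0178] 7.0
[-0.0004, -0.008, -0.017] 7.0
[-0.0004, -0.01, -0.0159] 7.0
[-0.0004, -0.0119, -0.0145] 7.0
```

Request:
carry_out(
  commands=[-0.0035,0.0024,-0.0052,7,1,-0.0035,0.0018,-0.0055,7,1,-0.0035,0.0011,-0.0056,7,1,-0.0035,0.0004,-0.0057,7,1,-0.0035,-0.0003,-0.0057,7,1,-0.0035,-0.001,-0.0057,7,1,-0.0035,-0.0017,-0.0055,7,1,-0.0035,-0.0024,-0.0052,7,1],
)

```text
time_s: 43.33
ee_pos: [0.6272, 0.0546, 0.159]
ee_rot: [-124.6, 43.5, -25.7]
force: [-0.0, -0.9, -1.2]
width: 0.0611
```

Request:
carry_out(
  commands=[-0.0004,0.0032,-0.0185,7,1,-0.0004,0.0009,-0.0187,7,1,-0.0004,-0.0014,-0.0187,7,1,-0.0004,-0.0037,-0.0184,7,1,-0.0004,-0.006,-0.0178,7,1,-0.0004,-0.008,-0.017,7,1,-0.0004,-0.01,-0.016,7,1,-0.0004,-0.012,-0.0145,7,1],
)

```text
time_s: 44.0
ee_pos: [0.6039, -0.0893, 0.2091]
ee_rot: [-67.1, 43.4, -25.4]
force: [1.5, -0.2, -1.7]
width: 0.0611
```

```bash
python3 st.py; python3 - <<'E'
from plan import *
q=snap('scene','y1.png');t=snap('top','y1t.png')
cv2.imwrite('pics/y1c.png',cv2.resize(q['frame'][215:325,330:480,::-1],None,fx=5,fy=5,interpolation=2))
E
```

```text
44.0 [ 0.6039 -0.0893  0.2091] [  1.3265  -5.1758 -44.8814   6.9273 -19.0943 -47.9939] F [ 1.4994 -0.2204 -1.6732] 0.06109207763746397
[[ 0.6563 -0.4044  0.637 ]
 [-0.312   0.6232  0.7171]
 [-0.687  -0.6694  0.2828]]
lean from down 46.609038909664434 az -25.427428044667487 y-tilt -42.02001032983903 grasp [ 0.5915 -0.0834  0.2222]
```

View pics/y1c.png

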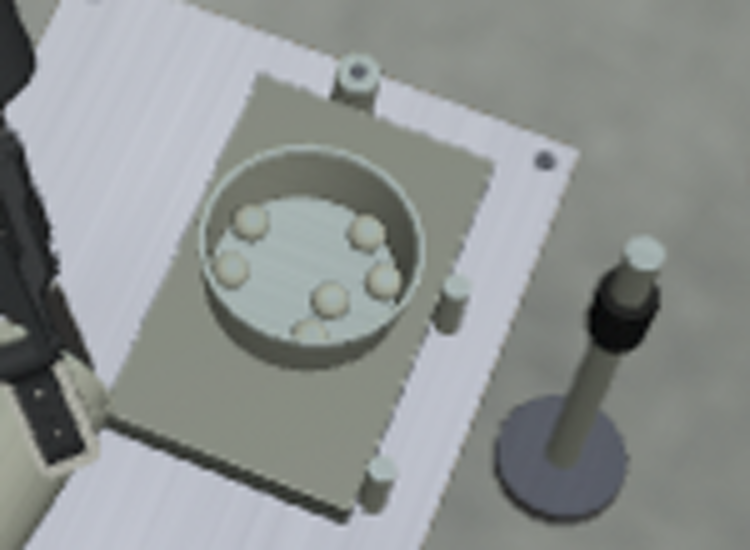

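View pics/y1.png

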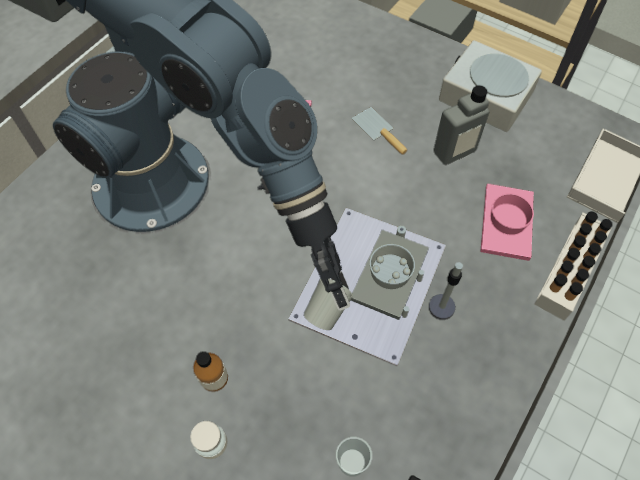

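```bash
python3 - <<'E'
from plan import *
p,M,s=pose(); u=(mouth-org)/.07
ph=np.arange(0,110,.5); z=[(M@Rx(a)@u)[2] for a in ph]; b=ph[int(np.argmax(z))]; print('spin',b,'tip',np.degrees(np.arccos(max(z))))
rows(p,M,[([.582,-.235,.19],b,9)])
E
```

```text
spin 67.5 tip 2.37868559806336
[0.005, -0.0075, -0.0137] 7.5
[0.005, -0.0092, -0.0126] 7.5
[0.005, -0.0108, -0.0113] 7.5
[0.005, -0.0122, -0.0098] 7.5
[0.005, -0.0134, -0.0081] 7.5
[0.005, -0.0143, -0.0063] 7.5
[0.005, -0.015, -0.0044] 7.5
[0.005, -0.0154, -0.0024] 7.5
[0.005, -0.0156, -0.0003] 7.5
```

Request:
carry_out(
  commands=[0.005,-0.0075,-0.0137,7,1,0.005,-0.0092,-0.0126,7,1,0.005,-0.0108,-0.0113,7,1,0.005,-0.0122,-0.0098,7,1,0.005,-0.0134,-0.0081,7,1,0.005,-0.0143,-0.0063,7,1,0.005,-0.015,-0.0044,7,1,0.005,-0.0154,-0.0024,7,1],
)

```text
time_s: 44.77
ee_pos: [0.5872, -0.2211, 0.1936]
ee_rot: [-10.2, 43.3, -25.3]
force: [0.7, 0.1, -1.4]
width: 0.0612
```

```bash
python3 st.py; python3 - <<'E'
from plan import *
p,M,s=pose(); u=(mouth-org)/.07
ph=np.arange(-30,40,.5); z=[(M@Rx(a)@u)[2] for a in ph]; b=ph[int(np.argmax(z))]; print('spin',b,'tip',np.degrees(np.arccos(max(z))))
M2=M@Rx(b)
print('cup origin rel', M2@org)
T=np.array([.562,-.243,.004])-M2@org; print(T)
p2,Mx=rows(p,M,[([T[0],T[1],p[2]],b,4),(T,0,6)])
E
```

```text
44.7667 [ 0.5872 -0.2211  0.1936] [-17.9487  -3.9519 -47.418    0.0449  -5.3375  -5.1081] F [ 0.7372  0.0654 -1.401 ] 0.061196155607653076
[[ 0.6583  0.3112  0.6854]
 [-0.311   0.9416 -0.1288]
 [-0.6855 -0.1284  0.7167]]
lean from down 46.72449994112203 az -25.28913082882391 y-tilt -7.374961291988747 grasp [ 0.5746 -0.2151  0.2066]
spin 10.5 tip 2.346446511466089
cup origin rel [-0.0277  0.0068 -0.0531]
[ 0.5897 -0.2498  0.0571]
[0.0026, -0.0066, 0.0014] 2.62
[0.0026, -0.0065, 0.0017] 2.62
[0.0026, -0.0064, 0.0019] 2.62
[0.0026, -0.0063, 0.0022] 2.62
[0.0156, -0.0001, -0.0166] 0.0
[0.0156, -0.0001, -0.0166] 0.0
[0.0156, -0.0001, -0.0166] 0.0
[0.0156, -0.0001, -0.0166] 0.0
[0.0156, -0.0001, -0.0166] 0.0
[0.0156, -0.0001, -0.0166] 0.0
```

Request:
carry_out(
  commands=[0.0026,-0.0066,0.0014,2.6,1,0.0026,-0.0065,0.0017,2.6,1,0.0026,-0.0064,0.0019,2.6,1,0.0026,-0.0063,0.0022,2.6,1,0.0156,0,-0.0166,0,1,0.0156,0,-0.0166,0,1,0.0156,0,-0.0166,0,1,0.0156,0,-0.0166,0,1],
)

```text
time_s: 45.43
ee_pos: [0.593, -0.2533, 0.1049]
ee_rot: [0.5, 42.8, -25.5]
force: [0.5, 0.1, -1.3]
width: 0.0611
```

```bash
python3 st.py; python3 - <<'E'
from plan import *
p,M,s=pose()
T=np.array([.562,-.243,.004])-M@org; print(T,M.T@(T-p),p+M@org)
q=snap('scene','y2.png');cv2.imwrite('pics/y2c.png',cv2.resize(q['frame'][280:440,160:360,::-1],None,fx=3.6,fy=3.6,interpolation=2))
E
```

```text
45.4333 [ 0.593  -0.2533  0.1049] [-21.7964   7.3225 -53.5936 -18.074   -2.7316   3.0147] F [ 0.4627  0.0659 -1.3096] 0.06110889772969128
[[ 0.6623  0.436   0.6093]
 [-0.3162  0.8999 -0.3002]
 [-0.6792  0.0062  0.7339]]
lean from down 47.21822175713693 az -25.5193868975781 y-tilt 0.35535679685733346 grasp [ 0.5804 -0.2473  0.1179]
[ 0.5892 -0.2498  0.0573] [ 0.0287  0.0012 -0.0383] [ 0.5658 -0.2465  0.0516]
```

View pics/y2c.png

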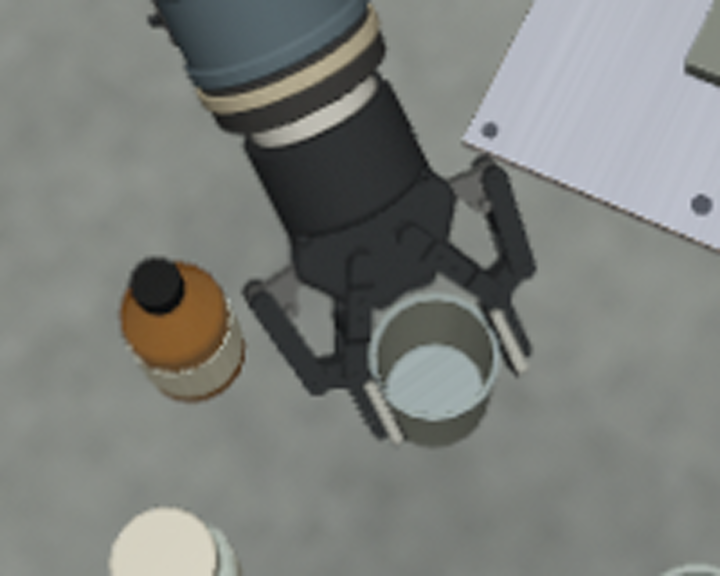

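The cup is upright and empty. I'll lower it onto the bench.

Request:
carry_out(
  commands=[0.008,0,-0.011,0,1,0.008,0,-0.011,0,1,0.006,0,-0.009,0,1,0.002,0,-0.003,0,1,0.001,0,-0.001,0,1,0,0,0,0,1,0,0,0,0,1,0,0,0,0,1],
)

```text
time_s: 46.15
ee_pos: [0.5866, -0.2479, 0.0554]
ee_rot: [-0.0, 43.4, -25.5]
force: [0.2, -0.4, -1.3]
width: 0.0613
```

```bash
python3 st.py; python3 - <<'E'
from plan import *
p,M,s=pose()
print(p+M@org)
q=snap('scene','y3.png');cv2.imwrite('pics/y3c.png',cv2.resize(q['frame'][280:440,160:360,::-1],None,fx=3.6,fy=3.6,interpolation=2))
E
```

```text
46.15 [ 0.5866 -0.2479  0.0554] [-21.4617  13.3485 -57.1072 -27.0276  -2.9257   2.7189] F [ 0.2148 -0.4072 -1.2758] 0.06133930843324697
[[ 0.6563  0.4298  0.6201]
 [-0.3129  0.9029 -0.2947]
 [-0.6865 -0.0006  0.7271]]
lean from down 46.64258207099487 az -25.487083281149854 y-tilt -0.03424332863634088 grasp [ 0.5742 -0.242   0.0685]
[ 0.5588 -0.2414  0.0024]
```

View pics/y3c.png

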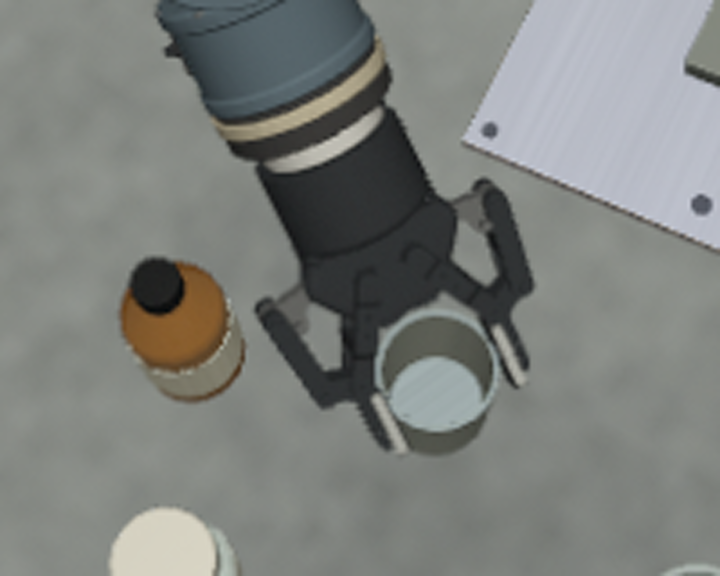

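Request:
carry_out(
  commands=[0.0008,0,-0.001,0,1,0.0008,0,-0.001,0,1,0.0008,0,-0.001,0,1,0,0,0,0,1,0,0,0,0,1,0,0,0,0,1,0,0,0,0,1,0,0,0,0,1],
)

```text
time_s: 46.87
ee_pos: [0.5874, -0.2484, 0.0534]
ee_rot: [-0.0, 43.2, -25.5]
force: [0.8, -0.9, -1.9]
width: 0.061
```

Request:
carry_out(
  commands=[0.0008,0,-0.001,0,1,0.0008,0,-0.001,0,1,0.0008,0,-0.001,0,1,0,0,0,0,1,0,0,0,0,1,0,0,0,0,1,0,0,0,0,1,0,0,0,0,1],
)

```text
time_s: 47.53
ee_pos: [0.5893, -0.2495, 0.0523]
ee_rot: [-0.0, 42.8, -25.5]
force: [-0.1, 0.4, -1.8]
width: 0.061
```

Request:
carry_out(
  commands=[0.001,0,-0.002,0,1,0.001,0,-0.002,0,1,0,0,0,0,1,0,0,0,0,1,0,0,0,0,1,0,0,0,0,1,0,0,0,0,1,0,0,0,0,1],
)

```text
time_s: 48.2
ee_pos: [0.5914, -0.2508, 0.0523]
ee_rot: [-0.0, 42.3, -25.6]
force: [-0.1, -0.1, -0.2]
width: 0.061
```

```bash
python3 st.py; python3 - <<'E'
from plan import *
q=snap('scene','y4.png');cv2.imwrite('pics/y4c.png',cv2.resize(q['frame'][280:440,160:360,::-1],None,fx=3.6,fy=3.6,interpolation=2))
E
```

```text
48.2 [ 0.5914 -0.2508  0.0523] [-21.4842  14.7981 -57.681  -30.1528  -3.0451   2.7316] F [-0.0571 -0.0561 -0.2217] 0.06095812863785165
[[ 0.6675  0.4317  0.6067]
 [-0.3198  0.902  -0.2899]
 [-0.6724 -0.0005  0.7402]]
lean from down 47.74735836341384 az -25.59982057446839 y-tilt -0.028381593994442688 grasp [ 0.5787 -0.2447  0.065 ]
```

View pics/y4c.png

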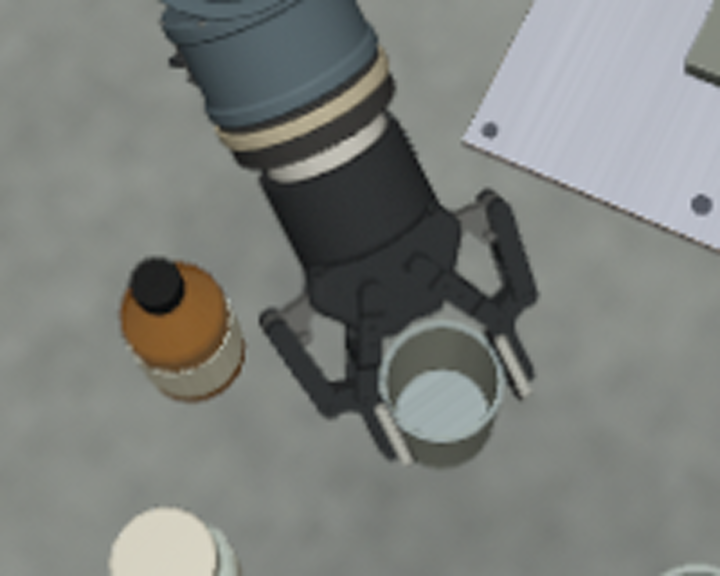

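Request:
carry_out(
  commands=[0,0,0,0,0.2,0,0,0,0,-0.9,0,0,0,0,-0.9,0,0,0,0,-0.9,-0.01,0,0.01,0,-0.9,-0.016,0,0.014,0,-0.9,-0.025,0,0.027,0,-0.9,-0.025,0,0.027,0,-0.9],
)

```text
time_s: 48.92
ee_pos: [0.5835, -0.2473, 0.1543]
ee_rot: [-0.1, 43.1, -25.6]
force: [1.0, -0.9, -0.7]
width: 0.0813
```

Request:
carry_out(
  commands=[-0.025,0,0.027,0,-0.9,-0.025,0,0.02,0,-0.9,-0.025,0,0.02,0,-0.9,-0.02,0,0.015,0,-0.9,0,0,0,0,-0.9,0,0,0,0,-0.9,0,0,0,0,-0.9,0,0,0,0,-0.9],
)

```text
time_s: 49.58
ee_pos: [0.5715, -0.2412, 0.2976]
ee_rot: [-0.0, 42.3, -25.6]
force: [0.2, -0.9, -0.7]
width: 0.0814
```

```bash
python3 st.py; python3 - <<'E'
from plan import *
q=snap('scene','z1.png');t=snap('top','z1t.png');cv2.imwrite('pics/z1c.png',cv2.resize(q['frame'][215:325,330:480,::-1],None,fx=5,fy=5,interpolation=2))
E
python3 edge.py z1.png z1t.png
```

```text
49.5833 [ 0.5715 -0.2412  0.2976] [-21.2552 -11.5809 -38.0344  15.8912  -3.2019   2.8825] F [ 0.1578 -0.9488 -0.6998] 0.08141829926086423
[[ 0.6675  0.4315  0.6068]
 [-0.3196  0.9021 -0.2899]
 [-0.6725 -0.0004  0.7401]]
lean from down 47.73679558036036 az -25.583622037986206 y-tilt -0.023362560691891514 grasp [ 0.5588 -0.2352  0.3103]
scene deck_near 42 off mm at A -0.90 at B -1.03  slope deg -0.02
scene deck_far 57 off mm at A -1.66 at B -0.97  slope deg 0.13
scene plate_near 44 off mm at A -0.81 at B -0.67  slope deg 0.05
scene plate_far 42 off mm at A -2.52 at B -2.30  slope deg 0.07
scene plate_right 55 off mm at A -4.63 at B -4.61  slope deg 0.01
scene plate_left 33 off mm at A 1.56 at B 1.48  slope deg -0.04
scene deck_right 52 off mm at A 1.50 at B 1.25  slope deg -0.06
scene deck_left 44 off mm at A 0.95 at B 1.71  slope deg 0.18
top deck_near 47 off mm at A 0.11 at B 0.38  slope deg 0.05
top deck_far 50 off mm at A 0.08 at B 0.89  slope deg 0.16
top plate_near 43 off mm at A 2.77 at B 3.10  slope deg 0.11
top plate_far 16 off mm at A -0.76 at B 0.74  slope deg 0.48
top plate_right 38 off mm at A -2.48 at B -1.53  slope deg 0.50
top plate_left 30 off mm at A 0.83 at B -0.09  slope deg -0.48
top deck_right 43 off mm at A -1.18 at B -0.55  slope deg 0.15
top deck_left 46 off mm at A -2.08 at B -0.60  slope deg 0.35
```

View pics/z1.png

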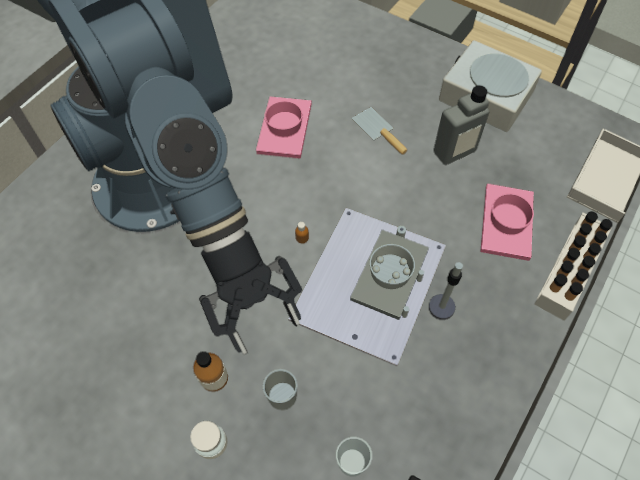

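View pics/z1c.png

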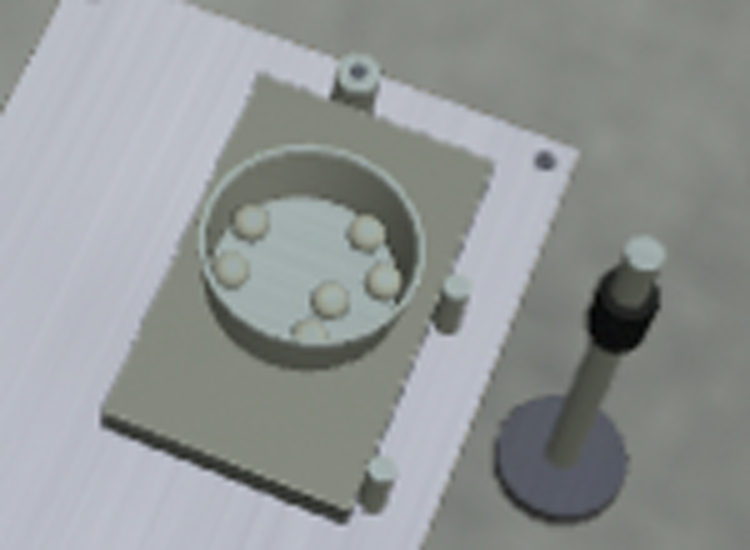

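```bash
python3 - <<'E'
from cell import *
print(arm.finish_job(), state()['time_s'])
E
```

```text
the job is handed in; nothing more can be done
the job is handed in; nothing more can be done
```

The job is handed in at about 50 s of the 72 s. The plate is home, all six balls are in the dish, and the empty cup stands upright on the bench within about 5 mm of where it started.

- **Plate:** I pushed it against both dowels and then against the left (+y) stop. An edge check then showed it about 0.7° skewed, with a gap of about 1 mm at the right dowel. I put the cup down, pushed the plate home again and re-checked before pouring. In the last pictures its yaw matches the deck to about 0.1°. Its far edge is at the dowels and its end at the stop, as far as the pictures resolve (a few tenths of a millimetre). The +y edge estimates from the top camera disagreed with the scene camera by about 0.5°, and I relied on the scene camera and the contact forces.
- **Pour:** The moves only allow a spin about the tool's axis, so I got the gripper to lean by driving the arm against its joint limits. The cup tipped to only about 96°, short of the 100–110° you suggested. The picture taken just after the pour and the last one both show six balls in the dish, and the cup was seen empty before I set it down.
- **Forces and limits:**
  - The second seating push jammed the fingertips on the plate and deck. The wrist force read about 110 N, against the 120 N limit, before I backed off.
  - One arm move near its limit read about 25 N on the wrist. In that move joint 2 read -42.71° against its limit of -42.67°, about 0.04° past it.
- **Other things:** The bottles, jars, jug, beaker, spatula and pink plates look unmoved in the last picture.

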